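Change the punch of the leaf-cup die with the pin spanner

ROBOT

A 6-joint arm with a two-finger parallel gripper is mounted at the origin on the work surface. World frame = base frame: x ahead of the robot, y to its left, z up, the work surface at z = 0. Lengths are in m, angles in rad, forces in N, time in s.
With the tool pointing down it reaches from about 0.35 to 0.975 m from the base axis. Payload 4.9 kg.
Tool frame: the origin (TCP) lies midway between the tips of the shut fingers; the grasp point (between the pads) lies 19 mm behind it (manip.pinch_z is the distance from the TCP to the grasp point, in m); z points along the fingers, y is the direction in which the jaws open and shut (so a half turn about z gives the same grasp; the last joint's range is limited). The gripper opens to 85 mm and grips with 20 to 120 N. Pads are 22 mm wide; open, the fingers measure 114 mm over their backs; the gripper's body (76 mm by 85 mm) begins 54 mm behind the grasp point. The pads swing forward as they close: fully open they stand 13 mm farther back than shut.
Start: joints at [0.994, 0.053, 1.613, -0, 1.476, -0.119], TCP at [0.276, 0.561, 0.231] pointing down, gripper open.
Joint ranges: [-3.01, 3.01], [-1.01, 2.22], [0.06, 2.58], [-1.02, 4.17], [0.09, 2.62], [-3.14, 3.14]. Speed limits (rad/s): [2.57, 2.57, 3.14, 3.14, 3.14, 3.14].

INTERFACE

Orientations are given as a unit quaternion [w, x, y, z].
In Python, from plant import manip gives the robot as it stands.
- The arm moves only by the tool drive_tool, never from a script. Its argument "commands" is text: rows parted by semicolons, each of 5 numbers parted by spaces: the finger opening in mm, from 0 to 85.4, then the shift along the tool's x, y, z in units of 30 mm (1.0 is 30 mm), then the turn about the tool's z in degrees. A call has exactly 8 rows; each row shifts and turns the commanded pose from where the row before left it, along the tool's axes as they then stand; what a row does not reach is not made up. A row lasts 1/8 s, in which the tool goes at most 62.5 mm and 10.7 degrees, less where a joint would pass 70% of its speed; a pose out of reach is approached as far as the arm can. A call is refused whole if a number of a shift passes 1 or a number of a turn 10.7, either way. A call with a gripper value outside its range is refused whole. The fingers move at their own pace and stop on an object; the grip force is fixed at half the most. Time passes only in rows, so rows that do not move let the fingers close, or fill a call up. It gives the time, the measured TCP pose, the force and the opening at its end, in the units of the state.
- manip.state(): the state, without advancing time (a new reading comes with each control period).
- manip.grab_frame(name): name is "scene" or "side" or "wrist"; returns the picture (384x512x3 uint8, red, green, blue); there is no depth.
- manip.camera_params(name): a dict with "fx", "fy", "cx", "cy" (pixels), "xyz" and "orientation" of the camera in the world. Camera axes: x right, y down, z forward; pixel columns grow to the right and rows downward; lengths in m; the calibration is good to about 2 mm. A picture is of the moment at which its call begins: read the wrist's pose just before it. camera_params takes no time and is no camera call; for the wrist camera it gives the pose at the moment of the call.
- manip.job_done(): hands the job in, once; it reports no verdict.
The state is a dict: "time": time; "joint_pos": joint angles; "joint_vel": joint speeds; "joint_efforts": joint torques, N m; "tool_pos": TCP position; "tool_rot": TCP orientation; "contact_force": force on the tool from outside, world axes, zero at the start; "ft_torque": the same for the moment, N m; "gripper_width": opening from 0.0 (shut) to 1.0 (fully open).
Only numpy, scipy, OpenCV 4.12 (cv2) and the standard library are available. Lean on these libraries where they do the work, as an engineer would, in place of code of your own. Each camera call takes 0.05 s, during which the arm holds its last target. There are 200 camera calls.

TASK

Change the die over from flat to domed cups: put both prongs of the pin spanner into holes of the brass lock ring and turn it anticlockwise as far as it goes, then move the copper punch from the die holder to an empty hole of the wooden stand, stand the domed aluminium punch upright and fully home in the holder's tapered socket, and lock the ring again with both prongs in, turning clockwise as far as it goes so that the red marks meet. Clear the bench into the tool tray too: at the end the spanner lies prongs down in the long compartment and each strap clamp lies flat in a short compartment of its own. Leave the slim dark punch, oil bottle, brush and stack of leaf plates where they are.

Things in the scene. Friction and masses are not known exactly. Their poses are not given: they have to be found in the camera images.
- socket_seat (a point): Mouth of the die holder's tapered socket: centre of the steel seat face, 50 mm above the bench, z up. The cone is 38 mm wide at the mouth, 24 mm wide 36 mm lower; 1 mm of play round the seated shank. Fixed holder: flange 120 mm wide, 14 mm high, dark body 92 mm wide. A red pointer on the flange shows where the ring's red mark comes when tight.
- ring_face (a point): Centre of the upper face of the brass lock ring that surrounds the socket (54 mm bore, 100 mm outer diameter, 18 mm thick, face 56 mm above the bench, 6 mm above the seat). It turns with the ring; z up. Four round through holes, 11 mm wide, lie 38 mm from this centre along its +x, +y, -x and -y; a red mark lies half-way between its +x and +y holes.
- lock_ring (a joint): Turn of the lock ring in rad, growing clockwise as seen from above. 1.2 is the hard stop when tight (red marks met), 0 the hard stop when loose. It starts tight, between 1.05 and 1.2. Friction about 0.35 N m; it stays where it is left.
- punch_mid (a point): Middle, half-way up, of the domed aluminium punch: 96 mm high, upright, z up, 0.35 kg. Head 40 mm wide (grip here) from 4 mm below to 38 mm above this point, dome above; flange 48 mm wide 4 to 12 mm below; then a cone shank 36 to 22 mm wide, ending 48 mm below. Starts in a hole of the stand, flange on its top. Home, the flange rests on the seat, this point 12 mm above it.
- punch_stand: Fixed wooden stand, block 216 (x) x 66 (y) x 42 (z) mm; origin at the centre of its underside. Three 40 mm holes in a row along x, at -72, 0 and +72 mm. A punch stands in a hole with its flange on the top face. At the start one hole is empty.
- flat_punch_mid (a point): Middle, half-way up, of the flat-topped copper punch: 72 mm high, upright, z up, 0.4 kg. Head 40 mm wide (grip here) from 8 to 36 mm above this point; flange 48 mm wide 0 to 8 mm above; below, a cone shank 36 to 22 mm wide, ending 36 mm below. Starts home in the die holder, flange on the seat, this point level with it; in the stand it is level with the stand's top.
- slim_punch_mid (a point): Middle of a slim dark steel punch, 80 mm high, head 28 mm wide, flange 48 mm wide, in the stand (bystander).
- punch_stand_hole0 (a point): Mouth of the stand's hole at x -72 mm, on its top face.
- punch_stand_hole1 (a point): Mouth of the stand's hole at x 0 mm, on its top face.
- punch_stand_hole2 (a point): Mouth of the stand's hole at x 72 mm, on its top face.
- spanner_grip (a point): Middle of the pin spanner's red grip, 92 (x) x 24 (y) x 30 (z, up) mm. Steel fork towards +x with two prongs pointing down, 104 mm along x, 38 mm either side in y. The fork's underside is 12 mm above the prong tips and lies on the ring's face when they are fully in; its 62 mm gap straddles a seated punch. 157 mm long, 90 mm wide, 0.3 kg; starts lying on the bench, prongs down.
- prong_a (a point): Tip of the spanner's +y prong (axes as spanner_grip), 8 mm thick, round end; level with the grip's underside, 15 mm below spanner_grip.
- prong_b (a point): Tip of the spanner's prong on its -y side.
- tool_tray: Fixed plywood tray with green floor, 210 (x) x 230 (y) mm; origin at the centre of its underside, z up. Floor 4 mm, ribs and rim 13 mm above the bench. Long compartment for the spanner: x -95 to 95, y -105 to -3 mm. Four short compartments for clamps, each 90 (x) x 36 (y) mm, centres at x -50 or +50 and y 27 or 87 mm.
- clamp_1_mid (a point): Centre of a dark steel strap clamp, 80 (x) x 28 (y) x 24 (z) mm with a bolt slot, 0.3 kg, lying flat on the bench; either of its flat faces may be up. From one to three of the four clamps are present (None if absent).
- clamp_2_mid (a point): Centre of a dark steel strap clamp, 80 (x) x 28 (y) x 24 (z) mm with a bolt slot, 0.3 kg, lying flat on the bench; either of its flat faces may be up. From one to three of the four clamps are present (None if absent).
- clamp_3_mid (a point): Centre of a dark steel strap clamp, 80 (x) x 28 (y) x 24 (z) mm with a bolt slot, 0.3 kg, lying flat on the bench; either of its flat faces may be up. From one to three of the four clamps are present (None if absent).
- clamp_4_mid (a point): Centre of a dark steel strap clamp, 80 (x) x 28 (y) x 24 (z) mm with a bolt slot, 0.3 kg, lying flat on the bench; either of its flat faces may be up. From one to three of the four clamps are present (None if absent).
- oil_bottle_mid (a point): Centre of a yellow oil bottle, 52 mm wide, 130 mm high (bystander).
- leaf_plates_mid (a point): Centre of a stack of pressed leaf plates, 150 mm wide, about 54 mm high (bystander).
- die_brush_grip (a point): Handle of a brush lying on the bench (bystander).

How it is judged:
By the outcome, as a careful person would: the job done as asked, in the order asked, and still so for the second after the job is handed in, with the robot touching nothing.
Of clamp_1, clamp_2, clamp_3, clamp_4 only 1 to 3 are there at a start; the rules pass over those that are not, and their reading is None.
At some moment in a run one of clamp_1, clamp_2, clamp_3, clamp_4, pin_spanner may be knocked a few centimetres aside while the robot is not near it.
It also fails if it takes over 210 s, if anything falls off the work surface, if the arm or the gripper's body presses on something with over 40 N, if the wrist force passes 120 N, or if a joint passes its speed limit or range.

## Working session

There is one attempt and no reset: what is moved stays moved. The work goes in short steps, Python scripts to look and compute and a tool call to move; the robot and the scene stay as the last step left them, time stands still between calls to the robot, and variables do not carry over. Pictures are saved under pics/ and viewed, about 12 in all and at most 16, crops included, and the job is handed in when it is done.

Besides the shell and the picture viewer there is one more tool, called after "Emit:" by a JSON object that holds its "op" and its "data", one argument or row to a line. drive_tool: Moves the arm, as the interface text tells. Its arguments: {"type":"object","properties":{"commands":{"type":"string"}},"required":["commands"]}

```bash
ls; mkdir -p pics
cat > h.py <<'E'
import numpy as np, cv2
from plant import manip
from scipy.spatial.transform import Rotation as R
def rot(q): return R.from_quat([q[1],q[2],q[3],q[0]]).as_matrix()
def snap(cam,name):
    p=manip.camera_params(cam); im=np.array(manip.grab_frame(cam)); cv2.imwrite(f'pics/{name}.png',im[:,:,::-1]); np.save(f'pics/{name}.npy',p,allow_pickle=True); return im,p
def load(name): return cv2.imread(f'pics/{name}.png')[:,:,::-1], np.load(f'pics/{name}.npy',allow_pickle=True).item()
def ray(p,u,v,z):
    d=rot(p['orientation'])@np.array([(u-p['cx'])/p['fx'],(v-p['cy'])/p['fy'],1]); o=np.array(p['xyz']); return o+d*(z-o[2])/d[2]
def proj(p,X):
    c=rot(p['orientation']).T@(np.array(X)-p['xyz']); return np.array([p['fx']*c[0]/c[2]+p['cx'],p['fy']*c[1]/c[2]+p['cy']])
def st():
    s=manip.state(); M=rot(s['tool_rot']); print('t',round(s['time'],2),'pos',np.round(s['tool_pos'],4),'yaw_x',round(np.degrees(np.arctan2(M[1,0],M[0,0])),2),'z',np.round(M[:,2],3),'F',np.round(s['contact_force'],1),'w',round(s['gripper_width'],3),'q6',round(s['joint_pos'][5],2)); return s
def go(x,y,z=None,yaw=None,ref=None):
    "shift in tool axes (units of 30mm) from current pose, tool down; turn about tool z"
    s=st(); M=rot(s['tool_rot']); d=np.array([x,y,s['tool_pos'][2] if z is None else z])-s['tool_pos']; a=np.degrees(np.arctan2(M[1,0],M[0,0]))
    out=M.T@d/0.03; t=0 if yaw is None else -((yaw-a+180)%360-180); print('shift units',np.round(out,3),'turn',round(t,2)); return out
E
python3 - <<'E'
from h import *
st()
ims=[snap(c,c+'0') for c in('scene','side','wrist')]
for i,p in ims: print({k:np.round(v,3) for k,v in p.items()})
E
```

```text
pics
t 0.0 pos [0.2759 0.5601 0.2301] yaw_x 153.77 z [-0.001 -0.002 -1.   ] F [-0.6  0.6  0.3] w 0.999 q6 -0.12
{'fx': np.float64(380.246), 'fy': np.float64(380.246), 'cx': np.float64(252.061), 'cy': np.float64(193.0), 'xyz': array([ 1.473, -0.031,  0.974]), 'orientation': array([-0.253,  0.662,  0.655, -0.263])}
{'fx': np.float64(358.66), 'fy': np.float64(358.66), 'cx': np.float64(259.089), 'cy': np.float64(190.288), 'xyz': array([ 0.461, -0.679,  0.789]), 'orientation': array([-0.363,  0.927, -0.084,  0.043])}
{'fx': np.float64(309.88), 'fy': np.float64(309.88), 'cx': np.float64(252.77), 'cy': np.float64(189.774), 'xyz': array([0.215, 0.591, 0.373]), 'orientation': array([0.114, 0.841, 0.524, 0.071])}
```

View pics/scene0.png

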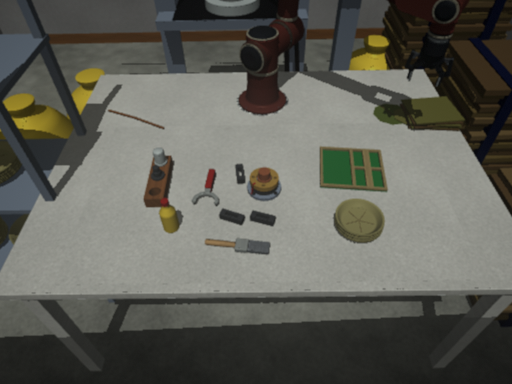

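View pics/side0.png

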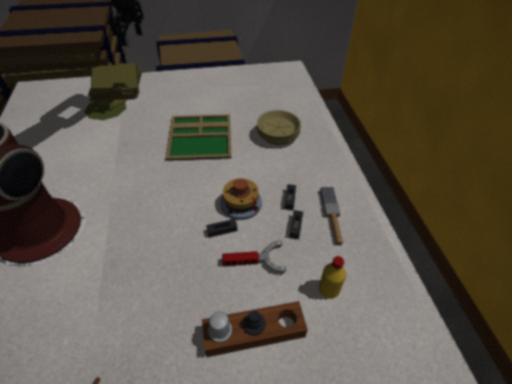

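The scene view shows the die holder at (264,180), the spanner grip at (210,180), and clamps at (240,174), (232,216) and (263,218). The tray is at (352,168). The stand runs from the domed punch (159,155) through the dark punch (157,172) to the empty hole (154,191). The side view agrees.

Run:
```python
from h import *
for n,pts in {'scene0':{'ring':(264,178,.056),'grip':(210,181,.02),'fork':(206,198,.02),'c1':(240,174,.02),'c2':(232,216,.02),'c3':(263,218,.02),'tray':(352,168,.01),'dome':(159,153,.12),'empty':(154,191,.042),'dark':(157,170,.07)},
 'side0':{'ring':(240,188,.056),'grip':(241,258,.02),'fork':(270,256,.02),'c1':(221,228,.02),'c2':(295,225,.02),'c3':(289,196,.02),'tray':(199,137,.01),'dome':(218,322,.12),'empty':(289,319,.042),'dark':(254,320,.07)}}.items():
    im,p=load(n)
    for k,(u,v,z) in pts.items(): print(n,k,np.round(ray(p,u,v,z),3))
# pca of grey/red/green masks in each view on planes
for n in('scene0','side0'):
    im,p=load(n); hsv=cv2.cvtColor(np.ascontiguousarray(im),cv2.COLOR_RGB2HSV)
    m=((hsv[...,1]>150)&(hsv[...,0]>50)&(hsv[...,0]<75)&(hsv[...,2]>60)).astype(np.uint8)
    q=cv2.minAreaRect(cv2.findNonZero(m)); print(n,'green',[np.round(ray(p,*c,.006),3) for c in cv2.boxPoints(q)])
```

```text
scene0 ring [ 0.554 -0.003  0.056]
scene0 grip [ 0.529 -0.193  0.02 ]
scene0 fork [ 0.609 -0.201  0.02 ]
scene0 c1 [ 0.495 -0.088  0.02 ]
scene0 c2 [ 0.69 -0.11  0.02]
scene0 c3 [ 0.7  -0.01  0.02]
scene0 tray [0.462 0.321 0.01 ]
scene0 dome [ 0.49 -0.36  0.12]
scene0 empty [ 0.594 -0.376  0.042]
scene0 dark [ 0.521 -0.372  0.07 ]
side0 ring [0.55  0.004 0.056]
side0 grip [ 0.521 -0.199  0.02 ]
side0 fork [ 0.593 -0.206  0.02 ]
side0 c1 [ 0.483 -0.098  0.02 ]
side0 c2 [ 0.679 -0.122  0.02 ]
side0 c3 [ 0.689 -0.018  0.02 ]
side0 tray [0.454 0.307 0.01 ]
side0 dome [ 0.449 -0.393  0.12 ]
side0 empty [ 0.597 -0.38   0.042]
side0 dark [ 0.521 -0.38   0.07 ]
scene0 green [array([0.4  , 0.405, 0.006]), array([0.396, 0.427, 0.006]), array([0.538, 0.409, 0.006]), array([0.541, 0.388, 0.006])]
side0 green [array([0.361, 0.425, 0.006]), array([0.555, 0.405, 0.006]), array([0.536, 0.22 , 0.006]), array([0.361, 0.24 , 0.006])]
```

Emit:
{"op": "drive_tool", "data": {
  "commands": "85 -1 -1 -0.04 0;85 -1 -1 -0.04 0;85 -1 -1 -0.04 0;85 -1 -1 -0.04 0;85 -1 -1 -0.04 0;85 -1 -1 -0.04 0;85 -1 -1 -0.04 0;85 -1 -1 -0.04 0"
}}

```text
time: 1.15
tool_pos: [0.3855, 0.2379, 0.2407]
tool_rot: [0.0, 0.227, 0.974, -0.0]
contact_force: [0.6, -0.1, -0.1]
gripper_width: 0.993
```

Emit:
{"op": "drive_tool", "data": {
  "commands": "85 -1 -1 -0.04 0;85 -1 -1 -0.04 0;85 -1 -1 -0.04 0;85 -1 -1 -0.04 0;85 -1 -1 -0.04 0;85 -1 -1 -0.04 0;85 -1 -1 -0.04 0;85 -0.42 -0.43 -0.04 0"
}}

```text
time: 2.15
tool_pos: [0.4867, -0.0607, 0.2501]
tool_rot: [-0.0, 0.228, 0.974, 0.0]
contact_force: [0.7, 0.9, -1.0]
gripper_width: 0.992
```

Emit:
{"op": "drive_tool", "data": {
  "commands": "85 0 0 0 10.25;85 0 0 0 10.25;85 0 0 0 10.25;85 0 0 0 10.25;85 0 0 0 10.25;85 0 0 0 10.25;85 0 0 0 10.25;85 0 0 0 10.25"
}}

```text
time: 3.15
tool_pos: [0.4864, -0.0583, 0.2503]
tool_rot: [-0.0, 0.812, 0.584, -0.0]
contact_force: [-0.0, 0.1, -0.1]
gripper_width: 0.994
```

Emit:
{"op": "drive_tool", "data": {
  "commands": "85 0 0 0 10.25;85 0 0 0 10.25;85 0 0 0 10.25;85 0 0 0 10.25;85 0 0 0 10.25;85 0 0 0 10.25;85 0 0 0 10.25;85 0 0 0 0"
}}

```text
time: 4.15
tool_pos: [0.4864, -0.0584, 0.2503]
tool_rot: [-0.0, 1.0, 0.002, -0.0]
contact_force: [-0.6, -0.0, 0.2]
gripper_width: 0.994
```

Run:
```python
from h import *
st()
im,p=snap('wrist','w1'); print(p)
cv2.imwrite('pics/w1b.png',cv2.resize(im[:,:,::-1],(800,600),interpolation=cv2.INTER_CUBIC))
```

```text
t 4.15 pos [ 0.4864 -0.0584  0.2503] yaw_x 0.19 z [-0.  0. -1.] F [-0.6 -0.   0.2] w 0.994 q6 1.3
{'fx': 309.8803058418956, 'fy': 309.8803058418956, 'cx': 252.7698490047517, 'cy': 189.77352579532783, 'xyz': array([ 0.55347322, -0.05796762,  0.39292395]), 'orientation': array([ 0.09499662,  0.70196867, -0.69927841, -0.09604858])}
```

View pics/w1b.png

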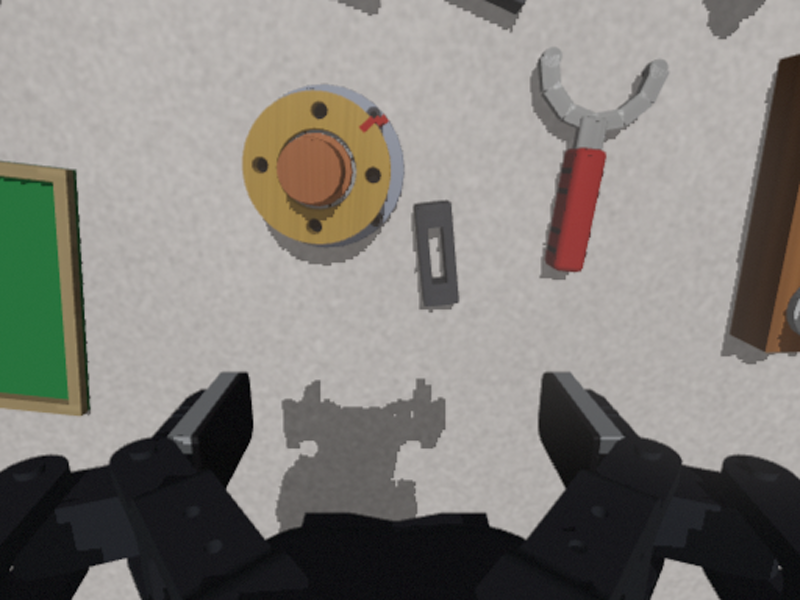

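The wrist view (×1.5625) shows ring holes at (319,110), (373,175), (314,227) and (260,164), with the red mark at (375,123). The spanner grip is at (578,210), with prong ends near (551,58) and (657,68). Now I'll measure by mask.

```bash
cat >> h.py <<'E'
def holes(im,p,c0,z=.056):
    "ring outline centre + dark hole blobs, world"
    hsv=cv2.cvtColor(np.ascontiguousarray(im),cv2.COLOR_RGB2HSV)
    u,v=proj(p,[*c0,z]); s=p['fx']/(p['xyz'][2]-z)
    y=((hsv[...,0]>14)&(hsv[...,0]<32)&(hsv[...,1]>90)&(hsv[...,2]>100)).astype(np.uint8)
    Y,X=np.mgrid[:384,:512]; y[np.hypot(X-u,Y-v)>.075*s]=0
    cs=max(cv2.findContours(y,cv2.RETR_EXTERNAL,cv2.CHAIN_APPROX_NONE)[0],key=cv2.contourArea)
    e=cv2.fitEllipse(cv2.convexHull(cs)); C=ray(p,*e[0],z); print('outline c',np.round(C,4),'diam mm',np.round(np.array(e[1])/s*1e3,1))
    g=cv2.cvtColor(np.ascontiguousarray(im),cv2.COLOR_RGB2GRAY); r=np.hypot(X-e[0][0],Y-e[0][1])/s
    m=((g<75)&(r>.03)&(r<.045)&(hsv[...,2]<90)).astype(np.uint8); H=[]
    n,_,stt,ce=cv2.connectedComponentsWithStats(m)
    for i in range(1,n):
        if stt[i,4]>8: w=ray(p,*ce[i],z); H.append(w); print('hole',np.round(w,4),'A',stt[i,4],'r',round(np.hypot(*(w-C)[:2]),4),'ang',round(np.degrees(np.arctan2(w[1]-C[1],w[0]-C[0])),1))
    red=((((hsv[...,0]<6)|(hsv[...,0]>174))&(hsv[...,1]>170)&(hsv[...,2]>80))&(r<.075)).astype(np.uint8)
    n,_,stt,ce=cv2.connectedComponentsWithStats(red)
    for i in range(1,n):
        if stt[i,4]>4: w=ray(p,*ce[i],z); print('red',np.round(w,4),stt[i,4],'r',round(np.hypot(*(w-C)[:2]),4),'ang',round(np.degrees(np.arctan2(w[1]-C[1],w[0]-C[0])),1))
    return C,H
def spanner(im,p,u0,v0,ztop=.03):
    hsv=cv2.cvtColor(np.ascontiguousarray(im),cv2.COLOR_RGB2HSV)
    red=(((hsv[...,0]<8)|(hsv[...,0]>172))&(hsv[...,1]>130)&(hsv[...,2]>50)).astype(np.uint8)
    n,l,stt,ce=cv2.connectedComponentsWithStats(red); i=l[v0,u0]
    q=cv2.minAreaRect(cv2.findNonZero((l==i).astype(np.uint8))); b=np.array([ray(p,*c,ztop)[:2] for c in cv2.boxPoints(q)])
    print('grip c(top plane)',np.round(b.mean(0),4),'sides',np.round([np.hypot(*(b[1]-b[0])),np.hypot(*(b[2]-b[1]))],4)); d=b[1]-b[0] if np.hypot(*(b[1]-b[0]))>np.hypot(*(b[2]-b[1])) else b[2]-b[1]
    print('axis',round(np.degrees(np.arctan2(d[1],d[0])),2)); return b.mean(0)
E
python3 - <<'E'
from h import *
im,p=load('w1')
holes(im,p,ray(p,319/1.5625,168/1.5625,.056)[:2])
spanner(im,p,int(578/1.5625),int(210/1.5625))
for z in (.012,.02,.03):
  for u,v in((551,58),(657,68)): print(z,ray(p,u/1.5625,v/1.5625,z))
E
```

```text
outline c [ 0.5502 -0.0042  0.056 ] diam mm [101.5 107.4]
hole [ 0.5861 -0.0075  0.056 ] A 75 r 0.0361 ang -5.2
hole [0.552  0.0334 0.056 ] A 65 r 0.0376 ang 87.3
hole [ 0.5453 -0.0421  0.056 ] A 71 r 0.0382 ang -97.4
hole [ 0.5117 -0.0013  0.056 ] A 61 r 0.0386 ang 175.7
grip c(top plane) [ 0.5188 -0.1936] sides [0.0892 0.0214]
axis -6.0
0.012 [ 0.62579331 -0.16896487  0.012     ]
0.012 [ 0.61945546 -0.24595392  0.012     ]
0.02 [ 0.62427448 -0.16663376  0.02      ]
0.02 [ 0.61806973 -0.24200591  0.02      ]
0.03 [ 0.62237593 -0.16371986  0.03      ]
0.03 [ 0.61633757 -0.2370709   0.03      ]
```

Emit:
{"op": "drive_tool", "data": {
  "commands": "85 0.22 0.9 0.5 0;85 0.22 0.9 0.5 0;85 0.22 0.9 0.5 0;85 0.22 0.9 0.5 0;85 0.22 0.91 0.5 0;85 0 0 0.83 3.1;85 0 0 0.83 3.1;85 0 0 0.84 0"
}}

```text
time: 5.2
tool_pos: [0.5196, -0.1942, 0.0997]
tool_rot: [-0.0, 0.999, -0.053, -0.0]
contact_force: [0.7, 0.5, -0.3]
gripper_width: 0.998
```

Run:
```python
from h import *
st(); im,p=snap('wrist','w2')
hsv=cv2.cvtColor(np.ascontiguousarray(im),cv2.COLOR_RGB2HSV)
red=(((hsv[...,0]<8)|(hsv[...,0]>172))&(hsv[...,1]>130)&(hsv[...,2]>50)).astype(np.uint8)
n,l,s,ce=cv2.connectedComponentsWithStats(red)
for i in range(1,n):
  if s[i,4]>200: print(s[i],ce[i]); u,v=map(int,ce[i]); spanner(im,p,u,v)
```

```text
t 5.2 pos [ 0.5196 -0.1942  0.0997] yaw_x -6.03 z [ 0.  0. -1.] F [ 0.7  0.5 -0.3] w 0.998 q6 1.18
[  0 126  50  19 438] [ 26.31278539 135.82648402]
grip c(top plane) [ 0.5812 -0.044 ] sides [0.036  0.0076]
axis -83.29
[ 239  138   33  119 3671] [255.02206483 196.26940888]
grip c(top plane) [ 0.5199 -0.1953] sides [0.0217 0.0885]
axis 174.89
```

Emit:
{"op": "drive_tool", "data": {
  "commands": "85 0 0.03 0.8 0;85 0 0 0.8 0;85 0 0 0.8 0;85 0 0 0.74 0;0 0 0 0 0;0 0 0 0 0;0 0 0 0 0;0 0 0 0 0"
}}

```text
time: 6.25
tool_pos: [0.5207, -0.1959, 0.008]
tool_rot: [0.001, 0.999, -0.054, 0.001]
contact_force: [-1.1, 0.2, 3.4]
gripper_width: 0.27
```

Emit:
{"op": "drive_tool", "data": {
  "commands": "0 0 0 0 0;0 0 0 0 0;0 0 0 -0.8 0;0 0 0 -0.8 0;0 0 0 -0.8 0;0 0 0 -0.8 0;0 0 0 -0.5 0;0 0 0 0 0"
}}

```text
time: 7.25
tool_pos: [0.5199, -0.1954, 0.118]
tool_rot: [0.0, 0.999, -0.054, 0.001]
contact_force: [0.8, -0.1, -2.6]
gripper_width: 0.267
```

Run:
```python
from h import *
st(); im,p=snap('wrist','w3')
cv2.imwrite('pics/w3b.png',cv2.resize(im[:,:,::-1],(768,576),interpolation=cv2.INTER_CUBIC))
```

```text
t 7.25 pos [ 0.5199 -0.1954  0.118 ] yaw_x -6.18 z [ 0.001 -0.001 -1.   ] F [ 0.8 -0.1 -2.6] w 0.267 q6 1.19
```

View pics/w3b.png

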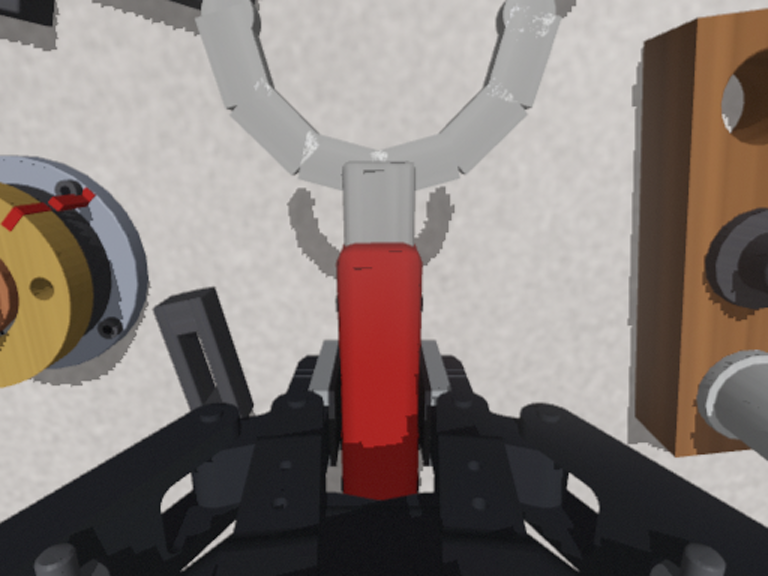

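The spanner is held straight, centred at column 380 of the enlarged picture, with the prong ends at the top edge. Next I measure its offset in the hand and the shift to the ring.

Run:
```python
from h import *
s=st(); im,p=load('w3'); M=rot(s['tool_rot']); t=np.array(s['tool_pos'])
for u,v,z in((380,243,.140),(230,0,.137),(530,0,.137)): print(M.T@(ray(p,u/1.5,v/1.5,z)-t))
# column width profile of red: front edge row
hsv=cv2.cvtColor(np.ascontiguousarray(im),cv2.COLOR_RGB2HSV)
red=(((hsv[...,0]<8)|(hsv[...,0]>172))&(hsv[...,1]>130)&(hsv[...,2]>50))
r=np.where(red[:,253])[0]; print(r.min(),r.max())
a=np.radians(-5); C=np.array([.549,-.0044]); print(C-.104*np.array([np.cos(a),np.sin(a)])); go(*(C-.104*np.array([np.cos(a),np.sin(a)])),None,-5)
```

```text
t 7.3 pos [ 0.5193 -0.1951  0.1169] yaw_x -6.18 z [-0.  0. -1.] F [-0.1  0.1 -3.5] w 0.265 q6 1.19
[ 4.54937419e-02  5.53793507e-05 -2.31698850e-02]
[ 0.10306607 -0.03544133 -0.02019055]
[ 0.10307487  0.03543747 -0.02020432]
163 333
[0.44539575 0.0046642 ]
t 7.3 pos [ 0.5193 -0.1951  0.1169] yaw_x -6.18 z [-0.  0. -1.] F [-0.1  0.1 -3.5] w 0.265 q6 1.19
shift units [-3.165e+00 -6.355e+00  3.000e-03] turn -1.18
```

Emit:
{"op": "drive_tool", "data": {
  "commands": "0 -0.4 -0.8 0 0;0 -0.4 -0.8 0 0;0 -0.4 -0.8 0 0;0 -0.4 -0.8 0 0;0 -0.4 -0.8 0 0;0 -0.4 -0.8 0 0;0 -0.4 -0.8 0 0;0 -0.37 -0.76 0 -1.2"
}}

```text
time: 8.3
tool_pos: [0.444, 0.0057, 0.1155]
tool_rot: [-0.0, 0.999, -0.043, -0.002]
contact_force: [0.3, -0.1, -3.3]
gripper_width: 0.269
```

Emit:
{"op": "drive_tool", "data": {
  "commands": "0 0 0 0 0;0 0 0 0 0;0 0 0 0.25 0;0 0 0 0.25 0;0 0 0 0.25 0;0 0 0 0 0;0 0 0 0 0;0 0 0 0 0"
}}

```text
time: 9.3
tool_pos: [0.4459, 0.0046, 0.0952]
tool_rot: [0.0, 0.999, -0.043, 0.0]
contact_force: [-0.4, 0.8, -3.2]
gripper_width: 0.269
```

Run:
```python
from h import *
st(); im,p=snap('wrist','w4'); go(.4454,.0047,None,-5)
cv2.imwrite('pics/w4b.png',cv2.resize(im[:,:,::-1],(768,576),interpolation=cv2.INTER_CUBIC))
```

```text
t 9.3 pos [0.4459 0.0046 0.0952] yaw_x -4.98 z [ 0.001 -0.    -1.   ] F [-0.4  0.8 -3.2] w 0.269 q6 1.5
t 9.35 pos [0.4458 0.0047 0.0952] yaw_x -4.98 z [ 0.001 -0.    -1.   ] F [-0.8 -0.4 -3.5] w 0.273 q6 1.5
shift units [-0.015  0.    -0.   ] turn 0.02
```

View pics/w4b.png

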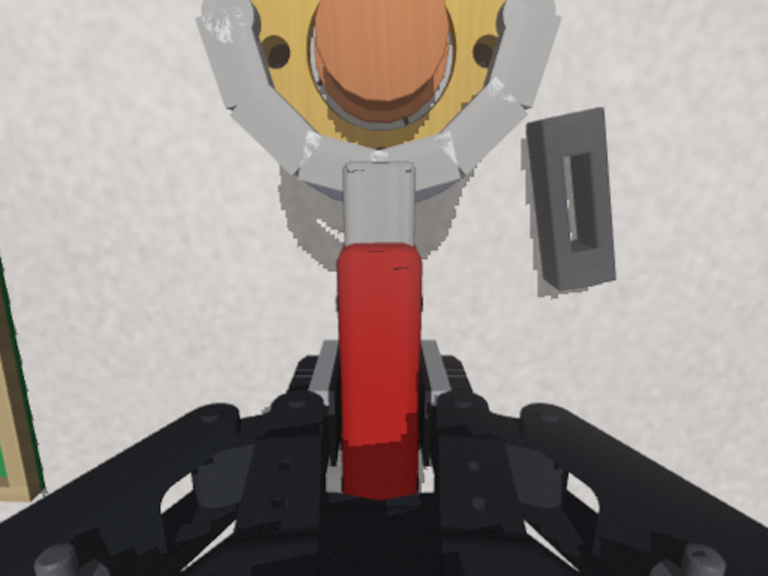

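The ring holes show at (276,51) and (486,51), level and symmetric under the fork. I'll turn them into tool-frame offsets.

Run:
```python
from h import *
s=st(); im,p=load('w4'); M=rot(s['tool_rot']); t=np.array(s['tool_pos'])
g=cv2.cvtColor(np.ascontiguousarray(im),cv2.COLOR_RGB2GRAY)
for u0,v0 in((184,34),(324,34)):
    b=g[v0-14:v0+14,u0-14:u0+14]; m=(b<95).astype(np.uint8); n,l,q,ce=cv2.connectedComponentsWithStats(m)
    i=1+np.argmax(q[1:,4]); u,v=ce[i]+[u0-14,v0-14]; k=p['fx']/(p['xyz'][2]-.056); print((u,v),'wh mm',q[i,2:4]/k*1e3,'tool mm',np.round((M.T@(ray(p,u,v,.056)-t))*1e3,1))
```

```text
t 9.35 pos [0.4458 0.0047 0.0952] yaw_x -4.98 z [ 0.001 -0.    -1.   ] F [-0.8 -0.4 -3.5] w 0.273 q6 1.5
(np.float64(181.95342465753424), np.float64(33.96986301369863)) wh mm [13.50100823 16.43601002] tool mm [103.  -38.4  39.3]
(np.float64(324.30128205128204), np.float64(33.26602564102564)) wh mm [12.32700751 16.43601002] tool mm [103.3  37.7  39.3]
```

Emit:
{"op": "drive_tool", "data": {
  "commands": "0 -0.02 0 0.25 0;0 0 0 0.25 0;0 0 0 0.25 0;0 0 0 0.2 0;0 0 0 0.1 0;0 0 0 0.1 0;0 0 0 0.05 0;0 0 0 0 0"
}}

```text
time: 10.35
tool_pos: [0.4454, 0.0047, 0.0591]
tool_rot: [0.0, 0.999, -0.043, 0.001]
contact_force: [1.6, 0.5, -3.2]
gripper_width: 0.264
```

Emit:
{"op": "drive_tool", "data": {
  "commands": "0 0 0 0.1 0;0 0 0 0.1 0;0 0 0 0.02 0;0 0 0 0 0;0 0 0 0 0;0 0 0 0 0;0 0 0 0 0;0 0 0 0 0"
}}

```text
time: 11.35
tool_pos: [0.4454, 0.0047, 0.0525]
tool_rot: [0.0, 0.999, -0.043, 0.001]
contact_force: [4.7, -0.6, -2.9]
gripper_width: 0.269
```

Emit:
{"op": "drive_tool", "data": {
  "commands": "0 0.03 0.48 0 -8;0 0.035 0.48 0 -8;0 0.033 0.48 0 -8;0 0.034 0.48 0 -8;0 0.034 0.48 0 -8;0 0.034 0.48 0 -8;0 0.034 0.48 0 -8;0 0 0 0 0"
}}

```text
time: 12.35
tool_pos: [0.4833, -0.0841, 0.0521]
tool_rot: [-0.001, 0.903, 0.43, 0.0]
contact_force: [3.5, 2.7, -1.6]
gripper_width: 0.271
```

Run:
```python
from h import *
s=st(); print(s['ft_torque']); a=np.radians(-5+56); C=np.array([.549,-.0044]); go(*(C-.104*np.array([np.cos(a),np.sin(a)])),None,51)
```

```text
t 12.35 pos [ 0.4833 -0.0841  0.0521] yaw_x 50.96 z [-0.     0.003 -1.   ] F [ 3.5  2.7 -1.6] w 0.271 q6 0.35
[ 0.3967315  -0.72076794 -0.35457105]
t 12.35 pos [ 0.4833 -0.0841  0.0521] yaw_x 50.96 z [-0.     0.003 -1.   ] F [ 3.5  2.7 -1.6] w 0.271 q6 0.35
shift units [-0.024  0.029 -0.   ] turn -0.04
```

Emit:
{"op": "drive_tool", "data": {
  "commands": "0 -0.01 0.14 0 -2;0 0.002 0.121 0 -2;0 0 0 0 0;0 0 0 0 0;0 0 0 0 0;0 0 0 0 0;0 0 0 0 0;0 0 0 0 0"
}}

```text
time: 13.35
tool_pos: [0.489, -0.088, 0.052]
tool_rot: [-0.002, 0.887, 0.461, 0.001]
contact_force: [5.5, 5.0, -1.9]
gripper_width: 0.269
```

Emit:
{"op": "drive_tool", "data": {
  "commands": "0 0.002 0.121 0 -2;0 0.002 0.121 0 -2;0 0 0 0 0;0 0 0 0 0;0 0 0 0 0;0 0 0 0 0;0 0 0 0 0;0 0 0 0 0"
}}

```text
time: 14.35
tool_pos: [0.495, -0.092, 0.0519]
tool_rot: [-0.002, 0.871, 0.492, 0.001]
contact_force: [4.7, 4.6, -2.7]
gripper_width: 0.267
```

Run:
```python
from h import *
s=st(); print(s['ft_torque']); a=np.radians(-5+64); C=np.array([.549,-.0044]); go(*(C-.104*np.array([np.cos(a),np.sin(a)])),None,59)
```

```text
t 14.35 pos [ 0.495  -0.092   0.0519] yaw_x 58.93 z [ 0.     0.004 -1.   ] F [ 4.7  4.6 -2.7] w 0.267 q6 0.21
[ 0.80388141 -0.74441429 -0.37904786]
t 14.35 pos [ 0.495  -0.092   0.0519] yaw_x 58.93 z [ 0.     0.004 -1.   ] F [ 4.7  4.6 -2.7] w 0.267 q6 0.21
shift units [-0.036  0.04  -0.   ] turn -0.07
```

Emit:
{"op": "drive_tool", "data": {
  "commands": "0 0 0.13 0 -2;0 0 0 0 0;0 0.002 0.125 0 -2;0 0 0 0 0;0 0 0 0 0;0 0 0 0 0;0 0 0 0 0;0 0 0 0 0"
}}

```text
time: 15.35
tool_pos: [0.5014, -0.0956, 0.0519]
tool_rot: [-0.002, 0.853, 0.522, 0.001]
contact_force: [3.8, 5.9, -2.4]
gripper_width: 0.266
```

Emit:
{"op": "drive_tool", "data": {
  "commands": "0 0.002 0.121 0 -2;0 0 0 0 0;0 0 0 0 0;0 0 0 0 0;0 0 0 0 0;0 0 0 0 0;0 0 0 0 0;0 0 0 0 0"
}}

```text
time: 16.35
tool_pos: [0.5046, -0.0972, 0.0519]
tool_rot: [-0.002, 0.844, 0.537, 0.001]
contact_force: [3.9, 5.1, -2.5]
gripper_width: 0.265
```

Run:
```python
from h import *
s=st(); print(s['ft_torque']); a=np.radians(-5+70); C=np.array([.549,-.0044]); go(*(C-.104*np.array([np.cos(a),np.sin(a)])),None,65)
```

```text
t 16.35 pos [ 0.5046 -0.0972  0.0519] yaw_x 64.96 z [-0.001  0.004 -1.   ] F [ 3.9  5.1 -2.5] w 0.265 q6 0.1
[ 0.87575505 -0.62079159 -0.27264888]
t 16.35 pos [ 0.5046 -0.0972  0.0519] yaw_x 64.96 z [-0.001  0.004 -1.   ] F [ 3.9  5.1 -2.5] w 0.265 q6 0.1
shift units [-0.038  0.034 -0.   ] turn -0.04
```

Emit:
{"op": "drive_tool", "data": {
  "commands": "0 0.002 0.125 0 -2;0 0 0 0 0;0 0 0 0 0;0 0 0 0 0;0 0 0 0 0;0 0 0 0 0;0 0 0 0 0;0 0 0 0 0"
}}

```text
time: 17.35
tool_pos: [0.5062, -0.0977, 0.0516]
tool_rot: [-0.004, 0.835, 0.551, -0.0]
contact_force: [-3.7, 7.9, 4.5]
gripper_width: 0.269
```

Emit:
{"op": "drive_tool", "data": {
  "commands": "0 0.002 0.125 0 -2;0 0 0 0 0;0 0 0 0 0;0 0 0 0 0;0 0 0 0 0;0 0 0 0 0;0 0 0 0 0;0 0 0 0 0"
}}

```text
time: 18.35
tool_pos: [0.5069, -0.0977, 0.0512]
tool_rot: [-0.008, 0.825, 0.565, -0.002]
contact_force: [-13.7, 12.6, 12.7]
gripper_width: 0.269
```

Run:
```python
from h import *
s=st(); print(s['ft_torque']); a=np.radians(-5+74); C=np.array([.549,-.0044]); go(*(C-.104*np.array([np.cos(a),np.sin(a)])),None,69)
```

```text
t 18.35 pos [ 0.5069 -0.0977  0.0512] yaw_x 68.75 z [-0.013  0.01  -1.   ] F [-13.7  12.6  12.7] w 0.269 q6 0.03
[ 2.03971201  1.82748397 -1.39601911]
t 18.35 pos [ 0.5069 -0.0977  0.0512] yaw_x 68.75 z [-0.013  0.01  -1.   ] F [-13.7  12.6  12.7] w 0.269 q6 0.03
shift units [-0.058  0.195 -0.003] turn -0.25
```

Emit:
{"op": "drive_tool", "data": {
  "commands": "0 0 -0.15 0 2;0 0 -0.1 0 1.5;0 0 0 0 0;0 0 0 -0.2 0;0 0 0 -0.4 0;0 0 0 -0.8 0;0 0 0 -0.8 0;0 0 0 0 0"
}}

```text
time: 19.35
tool_pos: [0.5053, -0.0995, 0.1197]
tool_rot: [0.001, 0.841, 0.541, 0.0]
contact_force: [-0.3, -0.0, -3.5]
gripper_width: 0.267
```

Run:
```python
from h import *
s=st(); go(.66,.09)
im,p=snap('wrist','w5')
holes(im,p,(.549,-.0044))
```

```text
t 19.35 pos [ 0.5053 -0.0995  0.1197] yaw_x 65.53 z [ 0.002 -0.001 -1.   ] F [-0.3 -0.  -3.5] w 0.267 q6 0.09
t 19.35 pos [ 0.5053 -0.0995  0.1197] yaw_x 65.53 z [ 0.002 -0.001 -1.   ] F [-0.3 -0.  -3.5] w 0.267 q6 0.09
shift units [ 7.885  2.078 -0.   ] turn 0
outline c [0.5536 0.0052 0.056 ] diam mm [101.3 106. ]
hole [0.5162 0.0119 0.056 ] A 121 r 0.038 ang 170.0
hole [ 0.5803 -0.0216  0.056 ] A 121 r 0.0379 ang -45.3
hole [ 0.5393 -0.019   0.056 ] A 119 r 0.0282 ang -120.6
hole [ 0.5248 -0.0125  0.056 ] A 12 r 0.0339 ang -148.4
```

Emit:
{"op": "drive_tool", "data": {
  "commands": "0 0.98 0.26 0 0;0 0.98 0.26 0 0;0 0.98 0.26 0 0;0 0.98 0.26 0 0;0 0.98 0.26 0 0;0 0.98 0.26 0 0;0 0.98 0.26 0 0;0 0.98 0.26 0 0"
}}

```text
time: 20.4
tool_pos: [0.6578, 0.0897, 0.1152]
tool_rot: [-0.001, 0.841, 0.541, -0.002]
contact_force: [0.3, 0.2, -2.5]
gripper_width: 0.269
```

Emit:
{"op": "drive_tool", "data": {
  "commands": "0 0 0 0.5 0;0 0 0 0.9 0;0 0 0 0.9 0;0 0 0 0.8 0;0 0 0 0.4 0;0 0 0 0.15 0;0 0 0 0 0;0 0 0 0 0"
}}

```text
time: 21.4
tool_pos: [0.6598, 0.089, 0.0094]
tool_rot: [0.001, 0.841, 0.541, 0.001]
contact_force: [0.1, 0.5, -3.0]
gripper_width: 0.268
```

Emit:
{"op": "drive_tool", "data": {
  "commands": "0 0 0 0.05 0;85 0 0 0 0;85 0 0 0 0;85 0 0 0 0;85 0 0 -0.9 0;85 0 0 -0.9 0;85 0 0 -1 0;85 0 0 -1 0"
}}

```text
time: 22.4
tool_pos: [0.6591, 0.0891, 0.1222]
tool_rot: [0.0, 0.841, 0.541, 0.0]
contact_force: [0.9, -0.0, 0.6]
gripper_width: 0.992
```

Emit:
{"op": "drive_tool", "data": {
  "commands": "85 -0.87 -0.41 -0.2 0;85 -0.87 -0.41 -0.2 0;85 -0.87 -0.41 -0.2 0;85 -0.87 -0.41 -0.2 0;85 -0.87 -0.41 0 0;85 0 0 0 8;85 0 0 0 8;85 0 0 0 8"
}}

```text
time: 23.4
tool_pos: [0.5491, -0.0043, 0.1455]
tool_rot: [0.0, 0.936, 0.352, 0.0]
contact_force: [0.4, 0.5, 0.1]
gripper_width: 0.991
```

Emit:
{"op": "drive_tool", "data": {
  "commands": "85 0 0 0 8;85 0 0 0 8;85 0 0 0 8;85 0 0 0 8;85 0 0 0 8;85 0 0 0 1.5;85 0 0 0 0;85 0 0 0 0"
}}

```text
time: 24.4
tool_pos: [0.5491, -0.0042, 0.1453]
tool_rot: [0.0, 1.0, 0.001, 0.0]
contact_force: [-0.0, 0.1, -0.5]
gripper_width: 0.992
```

```bash
cat >> h.py <<'E'
def circ(im,p,m,z):
    "largest blob of mask -> ellipse centre on plane z"
    c=max(cv2.findContours(m.astype(np.uint8),cv2.RETR_EXTERNAL,cv2.CHAIN_APPROX_NONE)[0],key=cv2.contourArea)
    e=cv2.minEnclosingCircle(c); k=p['fx']/(p['xyz'][2]-z); print('circle',np.round(ray(p,*e[0],z),4),'px',np.round(e[0],1),'diam mm',round(2*e[1]/k*1e3,1)); return e
E
python3 - <<'E'
from h import *
go(.549,-.0045,None,0)
im,p=snap('wrist','w6')
snap('scene','s6')
holes(im,p,(.549,-.0044))
hsv=cv2.cvtColor(np.ascontiguousarray(im),cv2.COLOR_RGB2HSV)
cv2.imwrite('pics/w6b.png',im[:,:,::-1]); u,v=proj(p,[.549,-.0045,.086]).astype(int); print(u,v,hsv[v,u])
E
```

```text
t 24.4 pos [ 0.5491 -0.0042  0.1453] yaw_x 0.09 z [ 0. -0. -1.] F [-0.   0.1 -0.5] w 0.992 q6 1.43
shift units [-0.002  0.01   0.   ] turn 0.09
outline c [ 0.5515 -0.0043  0.056 ] diam mm [92.7 95.2]
hole [ 0.5829 -0.0216  0.056 ] A 118 r 0.036 ang -28.9
hole [0.5673 0.0289 0.056 ] A 93 r 0.0367 ang 64.5
hole [ 0.5329 -0.038   0.056 ] A 65 r 0.0385 ang -118.8
hole [0.5175 0.0125 0.056 ] A 51 r 0.0379 ang 153.7
red [0.5887 0.0087 0.056 ] 23 r 0.0395 ang 19.2
254 205 [ 11 143 150]
```

View pics/w6b.png

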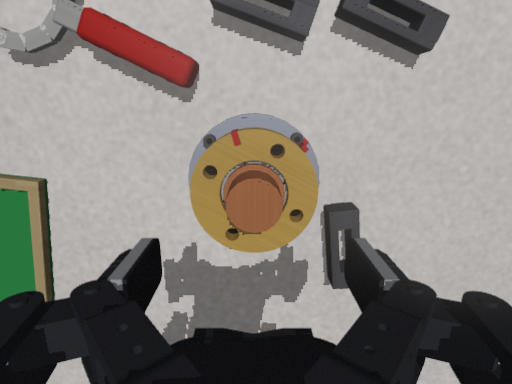

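Emit:
{"op": "drive_tool", "data": {
  "commands": "85 0.01 0.01 0.8 0;85 0 0 0.8 0;85 0 0 0.8 0;85 0 0 0.47 0;0 0 0 0 0;0 0 0 0 0;0 0 0 0 0;0 0 0 0 0"
}}

```text
time: 25.5
tool_pos: [0.5506, -0.0048, 0.0608]
tool_rot: [0.0, 1.0, 0.0, 0.002]
contact_force: [-0.5, -1.0, 4.5]
gripper_width: 0.445
```

Emit:
{"op": "drive_tool", "data": {
  "commands": "0 0 0 0 0;0 0 0 0 0;0 0 0 -0.5 0;0 0 0 -0.8 0;0 0 0 -0.8 0;0 0 0 -0.8 0;0 0 0 -0.3 0;0 0 0 0 0"
}}

```text
time: 26.5
tool_pos: [0.5491, -0.0044, 0.155]
tool_rot: [-0.0, 1.0, 0.0, -0.0]
contact_force: [-0.3, 0.7, -4.7]
gripper_width: 0.441
```

Run:
```python
from h import *
go(.595,-.30)
```

```text
t 26.5 pos [ 0.5491 -0.0044  0.155 ] yaw_x 0.03 z [-0.  0. -1.] F [-0.3  0.7 -4.7] w 0.441 q6 1.43
shift units [ 1.525e+00  9.854e+00 -1.000e-03] turn 0
```

Emit:
{"op": "drive_tool", "data": {
  "commands": "0 0.1 0.95 0 0;0 0.1 1 0 0;0 0.1 1 0 0;0 0.1 1 0 0;0 0.1 1 0 0;0 0 1 0 0;0 0 1 0 0;0 0 0.9 0 0"
}}

```text
time: 27.5
tool_pos: [0.5632, -0.2404, 0.1527]
tool_rot: [-0.001, 1.0, 0.0, -0.002]
contact_force: [0.2, 0.9, -4.9]
gripper_width: 0.445
```

Run:
```python
from h import *
st(); im,p=snap('wrist','w7'); st()
cv2.imwrite('pics/w7b.png',cv2.resize(im[:,:,::-1],(768,576),interpolation=cv2.INTER_CUBIC))
```

```text
t 27.5 pos [ 0.5632 -0.2404  0.1527] yaw_x 0.0 z [-0.003  0.002 -1.   ] F [ 0.2  0.9 -4.9] w 0.445 q6 1.05
t 27.55 pos [ 0.5631 -0.2438  0.153 ] yaw_x -0.11 z [-0.003 -0.002 -1.   ] F [-0.3 -2.9 -4.7] w 0.44 q6 1.04
```

View pics/w7b.png

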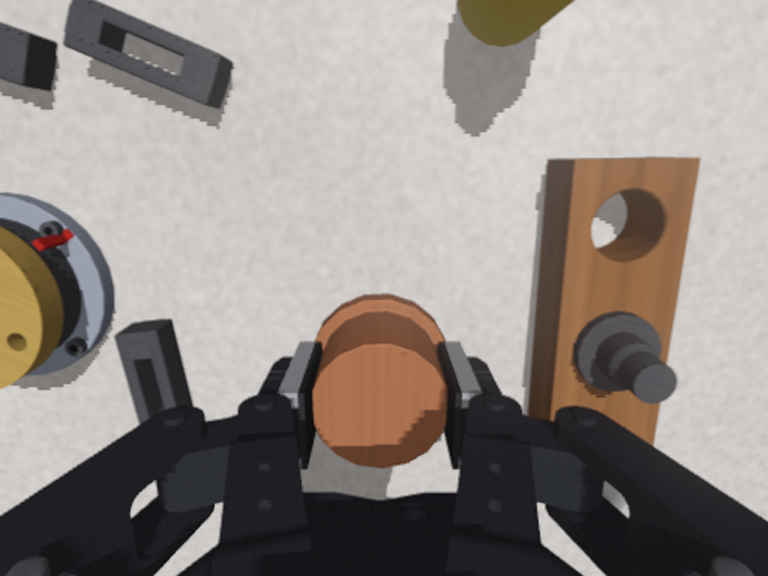

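The empty hole's mouth is centred near (628,224), spanning columns 591–666. The slim punch is at (620,355) and the stand's top edge runs from (575,158) to (553,415).

Run:
```python
from h import *
im,p=load('w7'); f=lambda u,v:ray(p,u/1.5,v/1.5,.042)
for q in((628,224),(591,224),(666,224),(628,187),(628,262),(575,158),(553,415),(699,157)): print(q,np.round(f(*q),4))
a,b=f(575,158),f(553,415); print('stand axis',np.degrees(np.arctan2(*(a-b)[[1,0]])))
h=f(628,224); go(h[0],h[1])
```

```text
(628, 224) [ 0.5941 -0.375   0.042 ]
(591, 224) [ 0.5941 -0.3549  0.042 ]
(666, 224) [ 0.5941 -0.3957  0.042 ]
(628, 187) [ 0.6139 -0.3722  0.042 ]
(628, 262) [ 0.5729 -0.3781  0.042 ]
(575, 158) [ 0.6288 -0.3423  0.042 ]
(553, 415) [ 0.4767 -0.3461  0.042 ]
(699, 157) [ 0.6293 -0.4071  0.042 ]
stand axis 1.4640907638134417
t 27.55 pos [ 0.5631 -0.2438  0.153 ] yaw_x -0.11 z [-0.003 -0.002 -1.   ] F [-0.3 -2.9 -4.7] w 0.44 q6 1.04
shift units [1.041e+00 4.371e+00 4.000e-03] turn 0
```

Emit:
{"op": "drive_tool", "data": {
  "commands": "0 0.2 0.87 0 0;0 0.2 0.87 0 0;0 0.2 0.87 0 0;0 0.2 0.87 0 0;0 0.21 0.89 0 0;0 0 0 0 0;0 0 0 0.6 0;0 0 0 0.6 0"
}}

```text
time: 28.55
tool_pos: [0.5941, -0.3697, 0.1166]
tool_rot: [-0.001, 1.0, 0.001, -0.001]
contact_force: [0.7, -0.0, -5.6]
gripper_width: 0.443
```

Run:
```python
from h import *
go(.5935,-.3752,.056)
im,p=snap('wrist','w8')
f=lambda u,v:ray(p,u/1.5,v/1.5,.042)
cv2.imwrite('pics/w8b.png',im[:,:,::-1])
```

```text
t 28.55 pos [ 0.5941 -0.3697  0.1166] yaw_x 0.06 z [-0.002  0.002 -1.   ] F [ 0.7 -0.  -5.6] w 0.443 q6 0.91
shift units [-0.016  0.188  2.018] turn 0
```

View pics/w8b.png

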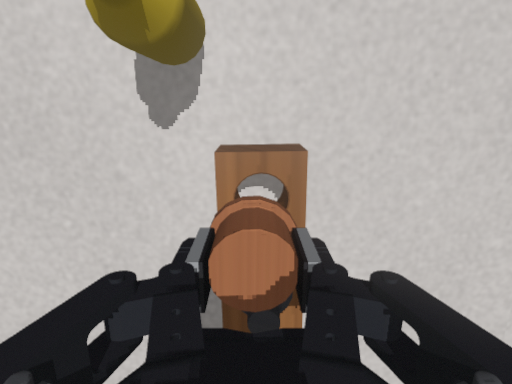

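Run:
```python
from h import *
im,p=load('w8')
for q in((217,151),(307,150),(219,200),(306,200),(237,195),(285,195)): print(q,np.round(ray(p,*q,.042),4))
go(.5935,-.3752,.056)
```

```text
(217, 151) [ 0.6289 -0.3437  0.042 ]
(307, 150) [ 0.6298 -0.4069  0.042 ]
(219, 200) [ 0.5928 -0.3441  0.042 ]
(306, 200) [ 0.593 -0.408  0.042]
(237, 195) [ 0.5967 -0.3574  0.042 ]
(285, 195) [ 0.5968 -0.3925  0.042 ]
t 28.6 pos [ 0.5925 -0.3685  0.1128] yaw_x 0.06 z [-0.006  0.005 -1.   ] F [-1.   0.2 -8.7] w 0.446 q6 0.91
shift units [0.044 0.233 1.892] turn 0
```

Emit:
{"op": "drive_tool", "data": {
  "commands": "0 0.03 0.22 0 0;0 0 0 0 0;0 0 0 0.4 0;0 0 0 0.4 0;0 0 0 0.4 0;0 0 0 0.4 0;0 0 0 0.2 0;0 0 0 0 0"
}}

```text
time: 29.6
tool_pos: [0.5953, -0.3774, 0.0642]
tool_rot: [-0.0, 1.0, 0.0, -0.001]
contact_force: [0.3, 0.6, -5.1]
gripper_width: 0.445
```

Run:
```python
from h import *
go(.593,-.3755,.0525)
```

```text
t 29.6 pos [ 0.5953 -0.3774  0.0642] yaw_x 0.02 z [-0.001  0.001 -1.   ] F [ 0.3  0.6 -5.1] w 0.445 q6 0.9
shift units [-0.077 -0.063  0.389] turn 0
```

Emit:
{"op": "drive_tool", "data": {
  "commands": "0 -0.07 -0.06 0 0;0 0 0 0.1 0;0 0 0 0.1 0;0 0 0 0.1 0;0 0 0 0.05 0;0 0 0 0.03 0;0 0 0 0 0;0 0 0 0 0"
}}

```text
time: 30.6
tool_pos: [0.5937, -0.376, 0.0539]
tool_rot: [0.0, 1.0, 0.0, 0.0]
contact_force: [-0.0, 0.8, -4.8]
gripper_width: 0.443
```

Emit:
{"op": "drive_tool", "data": {
  "commands": "0 0 0 0.03 0;0 0 0 0.03 0;0 0 0 0.03 0;0 0 0 0 0;0 0 0 0 0;0 0 0 0 0;0 0 0 0 0;0 0 0 0 0"
}}

```text
time: 31.6
tool_pos: [0.5939, -0.3761, 0.0528]
tool_rot: [0.0, 1.0, 0.0, 0.0]
contact_force: [-4.7, 2.6, 5.0]
gripper_width: 0.445
```

Emit:
{"op": "drive_tool", "data": {
  "commands": "85 0 0 0 0;85 0 0 0 0;85 0 0 0 0;85 0 0 -0.9 0;85 0 0 -0.9 0;85 0 0 -0.9 0;85 0 0 -0.9 0;85 0 0 0 0"
}}

```text
time: 32.6
tool_pos: [0.5951, -0.3771, 0.1624]
tool_rot: [0.002, 1.0, 0.0, 0.002]
contact_force: [0.6, 0.2, 0.8]
gripper_width: 0.997
```

Emit:
{"op": "drive_tool", "data": {
  "commands": "85 -0.9 0 0 0;85 -0.9 0 0 0;85 -0.9 0 0 0;85 -0.9 0 0 0;85 -0.9 0 0 0;85 -0.3 0.08 0 0;85 0 0 0 0;85 0 0 0 0"
}}

```text
time: 33.6
tool_pos: [0.4502, -0.3784, 0.1588]
tool_rot: [-0.0, 1.0, 0.0, 0.0]
contact_force: [0.4, 0.2, -1.0]
gripper_width: 0.997
```

Run:
```python
from h import *
st(); im,p=snap('wrist','w9')
cv2.imwrite('pics/w9b.png',im[:,:,::-1]); print(proj(p,[.449,-.3785,.084]))
```

```text
t 33.6 pos [ 0.4502 -0.3784  0.1588] yaw_x 0.04 z [ 0.  0. -1.] F [ 0.4  0.2 -1. ] w 0.997 q6 0.74
[253.80532447 200.17911837]
```

View pics/w9b.png

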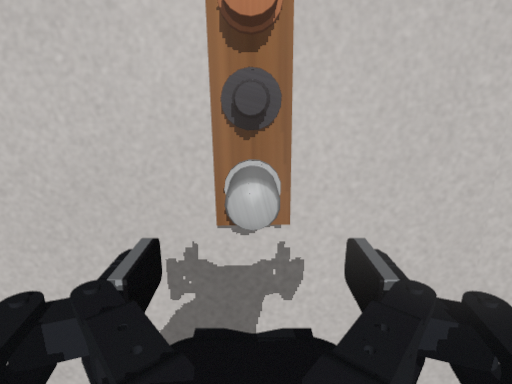

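The domed head is at about (252,203), its flange at (252,189), and the copper punch sits upright in its hole at the top.

Run:
```python
from h import *
im,p=load('w9')
for q,z in(((224,188),.05),((280.5,188),.05),((252,160.5),.05),((252,229.5),.085),((226,203),.085),((279,203),.085)): print(q,np.round(ray(p,*q,z),4))
go(.4495,-.377,.057)
```

```text
(224, 188) [ 0.449  -0.3535  0.05  ]
(280.5, 188) [ 0.4491 -0.401   0.05  ]
(252, 160.5) [ 0.4724 -0.377   0.05  ]
(252, 229.5) [ 0.4262 -0.3772  0.085 ]
(226, 203) [ 0.4471 -0.3581  0.085 ]
(279, 203) [ 0.4472 -0.397   0.085 ]
t 33.65 pos [ 0.4503 -0.3783  0.1589] yaw_x 0.05 z [ 0.  0. -1.] F [ 0.  -0.3  0.3] w 0.993 q6 0.74
shift units [-0.027 -0.044  3.395] turn 0
```

Emit:
{"op": "drive_tool", "data": {
  "commands": "85 -0.06 -0.035 0.8 0;85 0 0 0.8 0;85 0 0 0.8 0;85 0 0 0.8 0;85 0 0 0.2 0;85 0 0 0 0;0 0 0 0 0;0 0 0 0 0"
}}

```text
time: 34.65
tool_pos: [0.4484, -0.378, 0.0583]
tool_rot: [0.001, 1.0, 0.0, 0.001]
contact_force: [0.3, -0.7, 0.5]
gripper_width: 0.6
```

Emit:
{"op": "drive_tool", "data": {
  "commands": "0 0 0 0 0;0 0 0 0 0;0 0 0 0 0;0 0 0 0 0;0 0 0 -0.5 0;0 0 0 -0.8 0;0 0 0 -0.8 0;0 0 0 -0.8 0"
}}

```text
time: 35.65
tool_pos: [0.4471, -0.3764, 0.1438]
tool_rot: [-0.001, 1.0, 0.0, -0.001]
contact_force: [0.7, 0.6, -3.5]
gripper_width: 0.448
```

Run:
```python
from h import *
go(.5495,-.0045,.17)
```

```text
t 35.65 pos [ 0.4471 -0.3764  0.1438] yaw_x 0.02 z [-0.002  0.002 -1.   ] F [ 0.7  0.6 -3.5] w 0.448 q6 0.74
shift units [  3.418 -12.398  -0.854] turn 0
```

Emit:
{"op": "drive_tool", "data": {
  "commands": "0 0.26 -0.95 -0.1 0;0 0.26 -0.95 -0.1 0;0 0.26 -0.95 0 0;0 0.26 -0.95 0 0;0 0.26 -0.95 0 0;0 0.26 -0.95 0 0;0 0.26 -0.95 0 0;0 0.26 -0.95 0 0"
}}

```text
time: 36.65
tool_pos: [0.5093, -0.1479, 0.1492]
tool_rot: [-0.0, 1.0, 0.0, -0.001]
contact_force: [-0.0, -0.2, -3.5]
gripper_width: 0.45
```

Emit:
{"op": "drive_tool", "data": {
  "commands": "0 0.26 -0.95 0 0;0 0.26 -0.95 0 0;0 0.26 -0.95 0 0;0 0.26 -0.95 0 0;0 0.26 -0.95 0 0;0 0 0 0 0;0 0 0 0 0;0 0 0 0 0"
}}

```text
time: 37.65
tool_pos: [0.5486, -0.0075, 0.1497]
tool_rot: [0.0, 1.0, -0.0, -0.0]
contact_force: [-0.4, -0.8, -3.5]
gripper_width: 0.454
```

Run:
```python
from h import *
go(.5495,-.0045,.115)
im,p=snap('wrist','w10')
cv2.imwrite('pics/w10b.png',im[:,:,::-1]);
```

```text
t 37.65 pos [ 0.5486 -0.0075  0.1497] yaw_x -0.04 z [-0.001 -0.    -1.   ] F [-0.4 -0.8 -3.5] w 0.454 q6 1.42
shift units [ 0.029 -0.099  1.158] turn 0
```

View pics/w10b.png

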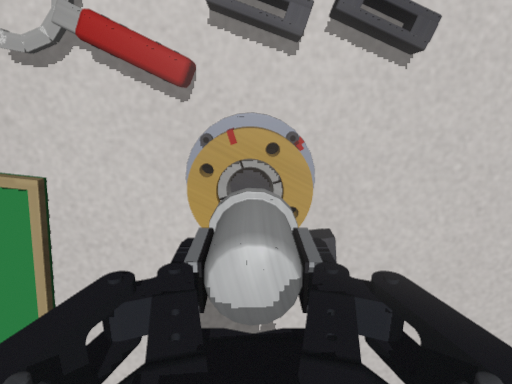

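Emit:
{"op": "drive_tool", "data": {
  "commands": "0 0.02 -0.1 0.3 0;0 0 0 0.5 0;0 0 0 0.5 0;0 0 0 0.4 0;0 0 0 0.3 0;0 0 0 0.3 0;0 0 0 0 0;0 0 0 0 0"
}}

```text
time: 38.7
tool_pos: [0.5501, -0.0038, 0.0815]
tool_rot: [0.0, 1.0, 0.0, 0.0]
contact_force: [-1.1, -0.4, -4.1]
gripper_width: 0.451
```

Run:
```python
from h import *
s=go(.5493,-.0045,.067)
```

```text
t 38.7 pos [ 0.5501 -0.0038  0.0815] yaw_x 0.02 z [ 0.001 -0.    -1.   ] F [-1.1 -0.4 -4.1] w 0.451 q6 1.43
shift units [-0.026  0.023  0.482] turn 0
```

Emit:
{"op": "drive_tool", "data": {
  "commands": "0 -0.025 0.02 0.1 0;0 0 0 0.1 0;0 0 0 0.1 0;0 0 0 0.1 0;0 0 0 0.05 0;0 0 0 0.03 0;0 0 0 0 0;0 0 0 0 0"
}}

```text
time: 39.7
tool_pos: [0.5488, -0.0044, 0.0665]
tool_rot: [0.0, 1.0, 0.0, -0.0]
contact_force: [-0.2, -0.7, -3.4]
gripper_width: 0.451
```

Emit:
{"op": "drive_tool", "data": {
  "commands": "0 0 0 0.03 0;0 0 0 0.03 0;0 0 0 0.02 0;0 0 0 0 0;0 0 0 0 0;0 0 0 0 0;0 0 0 0 0;0 0 0 0 0"
}}

```text
time: 40.7
tool_pos: [0.549, -0.0044, 0.0663]
tool_rot: [0.0, 1.0, 0.0, -0.0]
contact_force: [-8.2, 0.3, 8.6]
gripper_width: 0.448
```

Emit:
{"op": "drive_tool", "data": {
  "commands": "0 -0.03 0 0 0;0 0 0 0.02 0;0 0 0 0 0;85 0 0 0 0;85 0 0 0 0;85 0 0 0 0;85 0 0 -0.9 0;85 0 0 -0.9 0"
}}

```text
time: 41.7
tool_pos: [0.5477, -0.0043, 0.1176]
tool_rot: [-0.0, 1.0, 0.0, -0.001]
contact_force: [0.2, -0.4, -0.2]
gripper_width: 0.998
```

Emit:
{"op": "drive_tool", "data": {
  "commands": "85 0 0 -0.9 0;85 0 0 0 0;85 0 0 0 0;85 0 0 0 0;85 0 0 0 0;85 0 0 0 0;85 0 0 0 0;85 0 0 0 0"
}}

```text
time: 42.7
tool_pos: [0.548, -0.0044, 0.1446]
tool_rot: [-0.0, 1.0, 0.0, 0.0]
contact_force: [-0.2, 0.2, 0.1]
gripper_width: 0.996
```

Run:
```python
from h import *
st(); im,p=snap('wrist','w11'); i2,p2=snap('side','s11')
u,v=proj(p2,[.549,-.0045,.07]).astype(int); a=im[90:270,110:400]; b=i2[v-45:v+45,u-72:u+73]
f=lambda x,w,h:cv2.resize(np.ascontiguousarray(x[:,:,::-1]),(w,h),interpolation=cv2.INTER_CUBIC)
cv2.imwrite('pics/m11.png',np.hstack([f(a,400,250),f(b,400,250)]))
d=im; print('holes'); holes(im,p,(.549,-.0045))
```

```text
t 42.7 pos [ 0.548  -0.0044  0.1446] yaw_x 0.02 z [ 0.  0. -1.] F [-0.2  0.2  0.1] w 0.996 q6 1.43
holes
outline c [ 0.5515 -0.0043  0.056 ] diam mm [92.7 95.3]
hole [ 0.583  -0.0217  0.056 ] A 122 r 0.036 ang -28.9
hole [0.5673 0.0288 0.056 ] A 97 r 0.0367 ang 64.5
hole [ 0.5329 -0.038   0.056 ] A 64 r 0.0385 ang -118.9
hole [0.515  0.0133 0.056 ] A 45 r 0.0405 ang 154.2
```

View pics/m11.png

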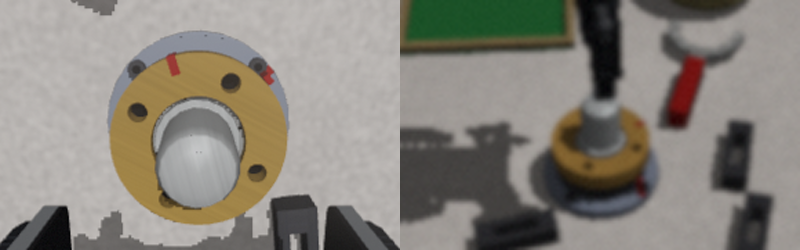

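The domed punch stands upright in the ring, and the ring is still loose. Next I relocate the spanner in this frame and in the side picture.

Run:
```python
from h import *
im,p=load('w11'); hsv=cv2.cvtColor(np.ascontiguousarray(im),cv2.COLOR_RGB2HSV)
red=(((hsv[...,0]<8)|(hsv[...,0]>172))&(hsv[...,1]>130)&(hsv[...,2]>50)).astype(np.uint8)
n,l,s,ce=cv2.connectedComponentsWithStats(red)
for i in range(1,n):
  if s[i,4]>300:
    print(s[i]); y,x=np.argwhere(l==i)[s[i,4]//2]; b=spanner(im,p,x,y); go(b[0],b[1],None,65.5)
```

```text
[  76    6  118   78 3715]
grip c(top plane) [0.6574 0.0868] sides [0.0227 0.0896]
axis -115.4
t 42.8 pos [ 0.548  -0.0044  0.1447] yaw_x 0.02 z [ 0. -0. -1.] F [-0.1  0.5  1. ] w 0.991 q6 1.43
shift units [ 3.646 -3.036  0.   ] turn -65.48
```

Emit:
{"op": "drive_tool", "data": {
  "commands": "85 0.92 -0.77 0 0;85 0.92 -0.77 0 0;85 0.92 -0.77 0 0;85 0.92 -0.77 0 0;85 0 0 0 -10;85 0 0 0 -10;85 0 0 0 -10;85 0 0 0 -10"
}}

```text
time: 43.8
tool_pos: [0.6584, 0.0881, 0.1445]
tool_rot: [-0.0, 0.939, 0.345, -0.0]
contact_force: [-0.1, -0.1, -0.7]
gripper_width: 0.996
```

Emit:
{"op": "drive_tool", "data": {
  "commands": "85 0 0 0 -10;85 0 0 0 -10;85 0 0 0.9 -5.2;85 0 0 0.9 0;85 0 0 0.6 0;85 0 0 0 0;85 0 0 0 0;85 0 0 0 0"
}}

```text
time: 44.8
tool_pos: [0.6594, 0.0881, 0.0743]
tool_rot: [0.001, 0.842, 0.539, 0.001]
contact_force: [-0.1, -0.7, -0.2]
gripper_width: 0.996
```

Run:
```python
from h import *
st(); im,p=snap('wrist','w12'); b=spanner(im,p,255,196); go(b[0],b[1],.008)
```

```text
t 44.8 pos [0.6594 0.0881 0.0743] yaw_x 65.22 z [ 0.003  0.    -1.   ] F [-0.1 -0.7 -0.2] w 0.996 q6 0.45
grip c(top plane) [0.659  0.0884] sides [0.0891 0.0217]
axis 64.37
t 44.85 pos [0.6593 0.0881 0.0741] yaw_x 65.22 z [ 0.002  0.    -1.   ] F [-0.6 -0.4  0.6] w 0.993 q6 0.45
shift units [ 0.003 -0.019  2.205] turn 0
```

Emit:
{"op": "drive_tool", "data": {
  "commands": "85 0 -0.02 0.8 0.5;85 0 0 0.8 0;85 0 0 0.6 0;85 0 0 0 0;0 0 0 0 0;0 0 0 0 0;0 0 0 0 0;0 0 0 0 0"
}}

```text
time: 45.85
tool_pos: [0.6587, 0.0883, 0.0077]
tool_rot: [0.001, 0.845, 0.535, 0.001]
contact_force: [0.1, -0.3, 3.9]
gripper_width: 0.262
```

Emit:
{"op": "drive_tool", "data": {
  "commands": "0 0 0 0 0;0 0 0 -0.7 0;0 0 0 -0.9 0;0 0 0 -0.9 0;0 0 0 -0.9 0;0 0 0 -0.9 0;0 0 0 -0.2 0;0 0 0 0 0"
}}

```text
time: 46.85
tool_pos: [0.6575, 0.0883, 0.1414]
tool_rot: [-0.0, 0.845, 0.535, -0.0]
contact_force: [0.3, -0.3, -3.4]
gripper_width: 0.27
```

Run:
```python
from h import *
s=st(); im,p=snap('wrist','w13'); go(.5015,-.0968,None,62.5)
M=rot(s['tool_rot']); t=np.array(s['tool_pos']); hsv=cv2.cvtColor(np.ascontiguousarray(im),cv2.COLOR_RGB2HSV)
red=(((hsv[...,0]<8)|(hsv[...,0]>172))&(hsv[...,1]>130)&(hsv[...,2]>50)); r=np.where(red[:,253])[0].min(); print(r,M.T@(ray(p,253,r,t[2]+.022)-t))
g=((hsv[...,1]<40)&(hsv[...,2]>120))
# fork outer edges near the top rows
```

```text
t 46.85 pos [0.6575 0.0883 0.1414] yaw_x 64.72 z [-0. -0. -1.] F [ 0.3 -0.3 -3.4] w 0.27 q6 0.46
t 46.9 pos [0.6569 0.0883 0.1403] yaw_x 64.72 z [-0.002 -0.    -1.   ] F [-0.7  0.3 -3.8] w 0.266 q6 0.46
shift units [-7.791 -2.05   0.012] turn 2.22
162 [ 0.04575898 -0.00071158 -0.02201325]
```

Emit:
{"op": "drive_tool", "data": {
  "commands": "0 -0.97 -0.26 0 0;0 -0.97 -0.26 0 0;0 -0.97 -0.26 0 0;0 -0.97 -0.26 0 0;0 -0.97 -0.26 0 0;0 -0.97 -0.26 0 0;0 -0.97 -0.26 0 0;0 -0.97 -0.24 0 2.2"
}}

```text
time: 47.9
tool_pos: [0.5007, -0.0961, 0.1396]
tool_rot: [-0.001, 0.855, 0.519, -0.001]
contact_force: [0.2, -0.7, -3.9]
gripper_width: 0.267
```

Emit:
{"op": "drive_tool", "data": {
  "commands": "0 0 0 0 0;0 0 0 0 0;0 0 0 0.5 0;0 0 0 0.5 0;0 0 0 0.3 0;0 0 0 0 0;0 0 0 0 0;0 0 0 0 0"
}}

```text
time: 48.9
tool_pos: [0.5031, -0.096, 0.1034]
tool_rot: [0.001, 0.855, 0.519, 0.0]
contact_force: [0.1, 0.3, -2.9]
gripper_width: 0.268
```

Run:
```python
from h import *
s=st(); im,p=snap('wrist','w14'); go(.5015,-.0968,None,62.5)
cv2.imwrite('pics/w14b.png',cv2.resize(im[:,:,::-1],(768,576),interpolation=cv2.INTER_CUBIC))
```

```text
t 48.9 pos [ 0.5031 -0.096   0.1034] yaw_x 62.52 z [ 0.001 -0.    -1.   ] F [ 0.1  0.3 -2.9] w 0.268 q6 0.15
t 48.95 pos [ 0.503  -0.096   0.1033] yaw_x 62.52 z [ 0.001 -0.    -1.   ] F [ 0.  -0.3 -2.7] w 0.272 q6 0.15
shift units [-0.047 -0.032 -0.   ] turn 0.02
```

View pics/w14b.png

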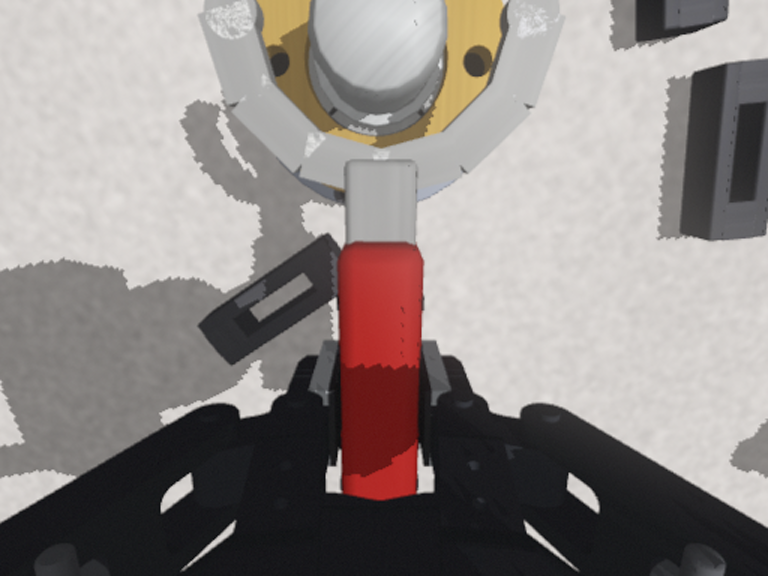

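The holes sit at (277,61) and (477,61), slightly left of the fork's centre at about column 382.

Run:
```python
from h import *
s=st(); im,p=load('w14'); M=rot(s['tool_rot']); t=np.array(s['tool_pos'])
for u,v in((277,61),(477.5,61)): print('tool mm',np.round((M.T@(ray(p,u/1.5,v/1.5,.056)-t))*1e3,1))
for n,z in(('w3',.137),('w14',t[2]+.02)):
  im,p=load(n); g=cv2.cvtColor(np.ascontiguousarray(im),cv2.COLOR_RGB2HSV)
  for r in(30,50): x=np.where((g[r,:,1]<30)&(g[r,:,2]>110)&(g[r,:,2]<185))[0]; x=x[(x>120)&(x<390)]; print(n,r,x.min(),x.max(),(x.min()+x.max())/2)
```

```text
t 48.95 pos [ 0.503  -0.096   0.1033] yaw_x 62.52 z [ 0.001 -0.    -1.   ] F [ 0.  -0.3 -2.7] w 0.272 q6 0.15
tool mm [102.1 -39.1  47.3]
tool mm [102.1  36.   47.4]
w3 30 136 367 251.5
w3 50 142 361 251.5
w14 30 139 336 237.5
w14 50 146 329 237.5
```

Emit:
{"op": "drive_tool", "data": {
  "commands": "0 -0.055 -0.06 0.3 0;0 0 0 0.4 0;0 0 0 0.3 0;0 0 0 0.2 0;0 0 0 0.15 0;0 0 0 0.1 0;0 0 0 0 0;0 0 0 0 0"
}}

```text
time: 49.95
tool_pos: [0.5004, -0.0965, 0.0594]
tool_rot: [0.0, 0.855, 0.519, 0.0]
contact_force: [-0.0, -0.5, -2.9]
gripper_width: 0.264
```

Free entry, with no contact force. Going down fully.

Emit:
{"op": "drive_tool", "data": {
  "commands": "0 0 0 0.1 0;0 0 0 0.1 0;0 0 0 0.04 0;0 0 0 0 0;0 0 0 0 0;0 0 0 0 0;0 0 0 0 0;0 0 0 0 0"
}}

```text
time: 50.95
tool_pos: [0.5002, -0.0964, 0.0519]
tool_rot: [0.0, 0.855, 0.519, -0.0]
contact_force: [0.0, -0.2, -1.9]
gripper_width: 0.273
```

Emit:
{"op": "drive_tool", "data": {
  "commands": "0 0.034 -0.48 0 8;0 0.034 -0.48 0 8;0 0.034 -0.48 0 8;0 0.034 -0.48 0 8;0 0.034 -0.48 0 8;0 0.034 -0.48 0 8;0 0 0 0 0;0 0 0 0 0"
}}

```text
time: 51.95
tool_pos: [0.4486, -0.0302, 0.0524]
tool_rot: [-0.0, 0.992, 0.127, 0.001]
contact_force: [3.9, 3.7, -3.1]
gripper_width: 0.267
```

Run:
```python
from h import *
s=st(); print(s['ft_torque']); a=np.radians(14.5); C=np.array([.549,-.0044]); go(*(C-.104*np.array([np.cos(a),np.sin(a)])),.0518,14.5)
```

```text
t 51.95 pos [ 0.4486 -0.0302  0.0524] yaw_x 14.61 z [ 0.002  0.001 -1.   ] F [ 3.9  3.7 -3.1] w 0.267 q6 1.08
[ 0.67018931 -0.5026439   0.38689148]
t 51.95 pos [ 0.4486 -0.0302  0.0524] yaw_x 14.61 z [ 0.002  0.001 -1.   ] F [ 3.9  3.7 -3.1] w 0.267 q6 1.08
shift units [-0.011  0.007  0.02 ] turn 0.11
```

Emit:
{"op": "drive_tool", "data": {
  "commands": "0 0.034 -0.48 0 8;0 0.034 -0.48 0 8;0 0.002 -0.121 0 2;0 0 0 0 0;0 0.002 -0.121 0 2;0 0 0 0 0;0 0 0 0 0;0 0 0 0 0"
}}

```text
time: 52.95
tool_pos: [0.4466, 0.005, 0.0526]
tool_rot: [-0.0, 0.999, -0.047, 0.002]
contact_force: [6.4, 1.6, -4.2]
gripper_width: 0.264
```

Emit:
{"op": "drive_tool", "data": {
  "commands": "0 0.002 -0.121 0 2;0 0 0 0 0;0 0 0 0 0;0 0 0 0 0;0 0 0 0 0;0 0 0 0 0;0 0 0 0 0;0 0 0 0 0"
}}

```text
time: 53.95
tool_pos: [0.447, 0.0086, 0.0526]
tool_rot: [-0.0, 0.998, -0.065, 0.002]
contact_force: [6.5, 2.7, -4.6]
gripper_width: 0.27
```

Run:
```python
from h import *
s=st(); print(s['ft_torque']); a=np.radians(-7.5); C=np.array([.549,-.0044]); go(*(C-.104*np.array([np.cos(a),np.sin(a)])),.0518,-7.5)
```

```text
t 53.95 pos [0.447  0.0086 0.0526] yaw_x -7.43 z [ 0.004 -0.    -1.   ] F [ 6.5  2.7 -4.6] w 0.27 q6 1.55
[ 0.34258145 -0.83195754  0.43564514]
t 53.95 pos [0.447  0.0086 0.0526] yaw_x -7.43 z [ 0.004 -0.    -1.   ] F [ 6.5  2.7 -4.6] w 0.27 q6 1.55
shift units [-0.041 -0.014  0.027] turn 0.07
```

Emit:
{"op": "drive_tool", "data": {
  "commands": "0 -0.01 -0.121 0.02 2;0 0 0 0 0;0 0 0 0 0;0 0 0 0 0;0 0 0 0 0;0 0 0 0 0;0 0 0 0 0;0 0 0 0 0"
}}

```text
time: 54.95
tool_pos: [0.4476, 0.0119, 0.0523]
tool_rot: [0.0, 0.997, -0.082, 0.002]
contact_force: [6.4, 1.0, -3.5]
gripper_width: 0.265
```

Emit:
{"op": "drive_tool", "data": {
  "commands": "0 0 -0.125 0 2;0 0 0 0 0;0 0 0 0 0;0 0 0 0 0;0 0 0 0 0;0 0 0 0 0;0 0 0 0 0;0 0 0 0 0"
}}

```text
time: 55.95
tool_pos: [0.448, 0.0132, 0.0524]
tool_rot: [0.003, 0.995, -0.098, 0.002]
contact_force: [4.3, -8.9, -2.6]
gripper_width: 0.269
```

Run:
```python
from h import *
s=st(); print(s['ft_torque']); a=np.radians(-11.5); C=np.array([.549,-.0044]); go(*(C-.104*np.array([np.cos(a),np.sin(a)])),.0518,-11.5)
```

```text
t 55.95 pos [0.448  0.0132 0.0524] yaw_x -11.22 z [ 0.004 -0.007 -1.   ] F [ 4.3 -8.9 -2.6] w 0.269 q6 1.64
[-1.12992486 -0.75532458  1.27846198]
t 55.95 pos [0.448  0.0132 0.0524] yaw_x -11.22 z [ 0.004 -0.007 -1.   ] F [ 4.3 -8.9 -2.6] w 0.269 q6 1.64
shift units [-0.05  -0.095  0.019] turn 0.28
```

Emit:
{"op": "drive_tool", "data": {
  "commands": "0 0 -0.125 0 2;0 0 0 0 0;0 0 0 0 0;0 0 0 0 0;0 0 0 0 0;0 0 0 0 0;0 0 0 0 0;0 0 0 0 0"
}}

```text
time: 56.95
tool_pos: [0.4485, 0.0141, 0.0525]
tool_rot: [0.007, 0.993, -0.114, 0.002]
contact_force: [2.0, -20.5, -2.0]
gripper_width: 0.267
```

Emit:
{"op": "drive_tool", "data": {
  "commands": "0 0 0.15 0 -2;0 0 0.15 0 -2.5;0 0 0 0 0;0 0 0 -0.2 0;0 0 0 -0.4 0;0 0 0 -0.9 0;0 0 0 -0.9 0;0 0 0 -0.9 0"
}}

```text
time: 57.95
tool_pos: [0.4438, 0.0111, 0.1503]
tool_rot: [0.0, 0.997, -0.079, -0.002]
contact_force: [0.2, -0.6, -2.4]
gripper_width: 0.269
```

Run:
```python
from h import *
st(); snap('scene','s15'); im,p=snap('side','d15'); 
hsv=cv2.cvtColor(np.ascontiguousarray(im),cv2.COLOR_RGB2HSV)
u,v=proj(p,[.549,-.0045,.05]).astype(int); i2,p2=load('s15'); u2,v2=proj(p2,[.549,-.0045,.05]).astype(int)
f=lambda x:cv2.resize(np.ascontiguousarray(x[:,:,::-1]),(400,300),interpolation=cv2.INTER_CUBIC)
cv2.imwrite('pics/m15.png',np.hstack([f(im[v-30:v+30,u-40:u+40]),f(i2[v2-30:v2+30,u2-40:u2+40])]))
```

```text
t 57.95 pos [0.4438 0.0111 0.1503] yaw_x -9.04 z [-0.003  0.    -1.   ] F [ 0.2 -0.6 -2.4] w 0.269 q6 1.59
```

View pics/m15.png

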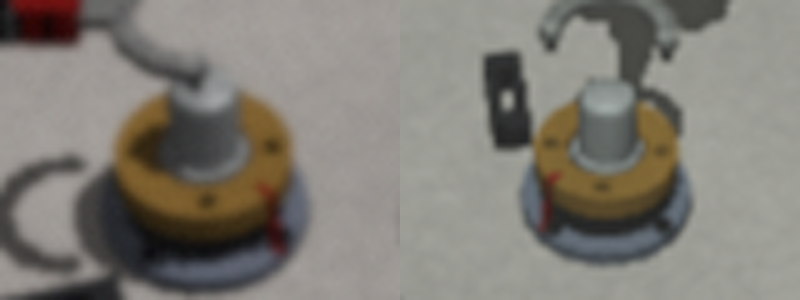

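The red marks meet in both views and the domed punch is upright. Now the tray.

Emit:
{"op": "drive_tool", "data": {
  "commands": "0 -0.1 -0.8 -0.1 0;0 -0.1 -0.8 -0.1 0;0 -0.1 -0.8 -0.1 0;0 -0.1 -0.8 0 0;0 -0.1 -0.8 0 0;0 0 0 0 -3;0 0 0 0 0;0 0 0 0 0"
}}

```text
time: 59.05
tool_pos: [0.4483, 0.1317, 0.1582]
tool_rot: [0.0, 0.999, -0.053, -0.001]
contact_force: [0.7, -0.3, -3.5]
gripper_width: 0.266
```

```bash
cat >> h.py <<'E'
def green(im):
    hsv=cv2.cvtColor(np.ascontiguousarray(im),cv2.COLOR_RGB2HSV); return ((hsv[...,0]>50)&(hsv[...,0]<85)&(hsv[...,1]>120)&(hsv[...,2]>40)).astype(np.uint8)
E
python3 - <<'E'
from h import *
st(); im,p=snap('wrist','w16'); m=green(im)
n,l,s,ce=cv2.connectedComponentsWithStats(m)
for i in range(1,n):
  if s[i,4]>300:
    q=cv2.minAreaRect(cv2.findNonZero((l==i).astype(np.uint8))); print(s[i]); print(np.round([ray(p,*c,.004)[:2] for c in cv2.boxPoints(q)],4).tolist())
cv2.imwrite('pics/w16b.png',im[:,:,::-1])
E
```

```text
t 59.05 pos [0.4483 0.1317 0.1582] yaw_x -6.06 z [-0.002 -0.    -1.   ] F [ 0.7 -0.3 -3.5] w 0.266 q6 1.8
[   0   86   48   96 2932]
[[0.5542, 0.3534], [0.5558, 0.3241], [0.463, 0.3345], [0.4607, 0.3665]]
[   52    87   122   186 18291]
[[0.5484, 0.3057], [0.5446, 0.2069], [0.3516, 0.2284], [0.3546, 0.3459]]
[  21  195   43   77 2167]
[[0.4514, 0.3651], [0.4536, 0.3357], [0.3641, 0.3454], [0.3612, 0.3772]]
```

View pics/w16b.png

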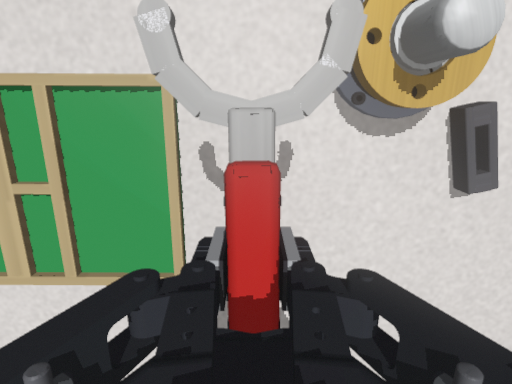

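Tray view: the rim's outer right corners are at (176,75) and (186,284). The long compartment spans columns 52–173 and the middle rib is at about columns 36–76.

Run:
```python
from h import *
im,p=load('w16'); f=lambda u,v,z=.013:ray(p,u,v,z)[:2]
a,b=f(176,75),f(186,284); print('outer corners',a,b,np.hypot(*(a-b)))
yaw=np.arctan2(*(a-b)[::-1]); print('yaw',np.degrees(yaw)); e=np.array([np.cos(yaw),np.sin(yaw)]); nn=np.array([-e[1],e[0]])
O=(a+b)/2+.115*nn; T=lambda x,y:O+x*e+y*nn; print('O',O,'long',T(0,-.054),[np.round(T(x,y),4).tolist() for x in(-.05,.05) for y in(.027,.087)])
for q in((52,88),(76,275),(163,88),(173,272)): w=f(*q)-O; print(q,'tray coords',np.round([w@e,w@nn],4))
g=T(-.0325,-.054); print('grip target',g); go(g[0],g[1],None,np.degrees(yaw))
```

```text
outer corners [0.54576367 0.1894065 ] [0.34002161 0.21447816] 0.20726403664375292
yaw -6.94778778476656
O [0.45680359 0.31609786] long [0.45027149 0.2624944 ] [[0.4104, 0.3489], [0.4177, 0.4085], [0.5097, 0.3369], [0.517, 0.3964]]
(52, 88) tray coords [ 0.0911 -0.0049]
(76, 275) tray coords [-0.0948 -0.0005]
(163, 88) tray coords [ 0.0926 -0.103 ]
(173, 272) tray coords [-0.0897 -0.1021]
grip target [0.41801015 0.26642575]
t 59.1 pos [0.4485 0.1317 0.1585] yaw_x -6.05 z [-0.002 -0.    -1.   ] F [ 0.7 -1.2 -3.6] w 0.267 q6 1.8
shift units [-1.483e+00 -4.359e+00  1.000e-03] turn 0.89
```

Emit:
{"op": "drive_tool", "data": {
  "commands": "0 -0.3 -0.89 0 0;0 -0.3 -0.89 0 0;0 -0.3 -0.89 0 0;0 -0.3 -0.88 0 0;0 -0.28 -0.88 0 0.9;0 0 0 0.8 0;0 0 0 0.8 0;0 0 0 0.8 0"
}}

```text
time: 60.1
tool_pos: [0.4186, 0.2686, 0.0865]
tool_rot: [-0.0, 0.998, -0.06, 0.0]
contact_force: [0.3, -0.2, -3.2]
gripper_width: 0.265
```

Emit:
{"op": "drive_tool", "data": {
  "commands": "0 0 0 0.5 0;0 0 0 0 0;0 0 0 0 0;0 0 0 0 0;0 0 0 0 0;0 0 0 0 0;0 0 0 0 0;0 0 0 0 0"
}}

```text
time: 61.1
tool_pos: [0.4186, 0.2688, 0.0723]
tool_rot: [0.0, 0.998, -0.06, -0.0]
contact_force: [-0.3, -0.9, -3.7]
gripper_width: 0.268
```

Run:
```python
from h import *
go(.4183,.2684,.012,-6.9); im,p=snap('wrist','w17')
cv2.imwrite('pics/w17b.png',im[:,:,::-1])
```

```text
t 61.1 pos [0.4186 0.2688 0.0723] yaw_x -6.88 z [-0. -0. -1.] F [-0.3 -0.9 -3.7] w 0.268 q6 2.11
shift units [-0.007  0.016  2.01 ] turn 0.02
```

View pics/w17b.png

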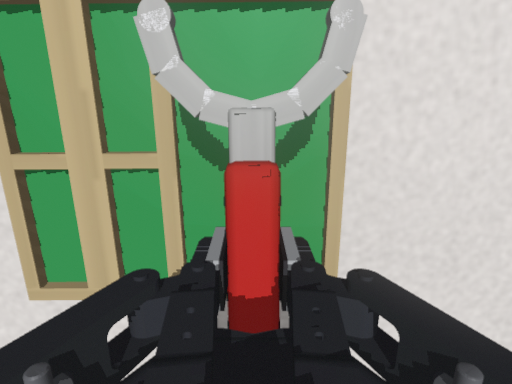

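Emit:
{"op": "drive_tool", "data": {
  "commands": "0 0 0.03 0.5 0;0 0 0 0.6 0;0 0 0 0.4 0;0 0 0 0.25 0;0 0 0 0.15 0;0 0 0 0.08 0;0 0 0 0 0;0 0 0 0 0"
}}

```text
time: 62.15
tool_pos: [0.4199, 0.2684, 0.0141]
tool_rot: [-0.001, 0.998, -0.06, 0.002]
contact_force: [-0.2, -0.5, 3.9]
gripper_width: 0.265
```

Emit:
{"op": "drive_tool", "data": {
  "commands": "50 0 0 0 0;50 0 0 0 0;50 0 0 0 0;50 0 0 -0.3 0;50 0 0 -0.8 0;50 0 0 -0.9 0;50 0 0 -0.9 0;50 0 0 -0.9 0"
}}

```text
time: 63.15
tool_pos: [0.4185, 0.268, 0.1285]
tool_rot: [-0.0, 0.998, -0.06, 0.0]
contact_force: [0.6, 0.9, -0.2]
gripper_width: 0.585
```

Emit:
{"op": "drive_tool", "data": {
  "commands": "85 0 0 -0.9 0;85 0 0 0 0;85 0 0 0 0;85 0 0 0 0;85 0 0 0 0;85 0 0 0 0;85 0 0 0 0;85 0 0 0 0"
}}

```text
time: 64.15
tool_pos: [0.4185, 0.268, 0.1539]
tool_rot: [-0.0, 0.998, -0.06, 0.0]
contact_force: [-0.4, -0.2, -0.0]
gripper_width: 0.997
```

Run:
```python
from h import *
st(); im,p=snap('wrist','w18'); b=spanner(im,p,*proj(p,[.4195,.2684,.034]).astype(int),ztop=.034)
# gaps of green each side of fork: fork/grip position vs compartment
e=np.array([np.cos(np.radians(-6.95)),np.sin(np.radians(-6.95))]); nn=np.array([-e[1],e[0]]); O=np.array([.4568,.3161]); w=b-O; print('grip in tray',w@e,w@nn)
hsv=cv2.cvtColor(np.ascontiguousarray(im),cv2.COLOR_RGB2HSV)
steel=((hsv[...,1]<45)&(hsv[...,2]>110)).astype(np.uint8); G=cv2.dilate(green(im),np.ones((9,9)))
# fork: steel comp bordered by green
n,l,s,ce=cv2.connectedComponentsWithStats(steel)
for i in range(1,n):
  if s[i,4]>200:
    pts=np.argwhere(l==i)[:,::-1]; W=np.array([ray(p,*q,.02)[:2] for q in pts])-O; print(s[i,4],'x',np.round([(W@e).min(),(W@e).max()],4),'y',np.round([(W@nn).min(),(W@nn).max()],4))
```

```text
t 64.15 pos [0.4185 0.268  0.1539] yaw_x -6.88 z [ 0.  0. -1.] F [-0.4 -0.2 -0. ] w 0.997 q6 2.11
grip c(top plane) [0.4183 0.2693] sides [0.0217 0.0892]
axis 173.74
grip in tray -0.03256648142615759 -0.05113836244388158
93848 x [-0.2142  0.1141] y [-0.3186  0.2084]
3009 x [0.0117 0.0775] y [-0.0968 -0.0044]
486 x [-0.139  -0.0906] y [0.0467 0.0903]
808 x [-0.2673 -0.2316] y [0.1303 0.1797]
811 x [-0.266  -0.2305] y [-0.284  -0.2348]
```

Emit:
{"op": "drive_tool", "data": {
  "commands": "85 0.61 0.96 -0.4 0;85 0.61 0.96 -0.4 0;85 0.61 0.96 -0.4 0;85 0.61 0.96 -0.4 0;85 0.61 0.96 -0.4 0;85 0.61 0.96 -0.4 0;85 0.61 0.96 -0.4 0;85 0.61 0.96 -0.4 0"
}}

```text
time: 65.2
tool_pos: [0.5366, 0.0206, 0.2504]
tool_rot: [-0.0, 0.998, -0.06, 0.0]
contact_force: [-0.2, 0.2, 0.6]
gripper_width: 0.993
```

Emit:
{"op": "drive_tool", "data": {
  "commands": "85 0.61 0.96 0 0;85 0.61 0.96 0 0;85 0.61 0.96 0 0;85 0 0 0 -6.9;85 0 0 0 0;85 0 0 0 0;85 0 0 0 0;85 0 0 0 0"
}}

```text
time: 66.2
tool_pos: [0.5803, -0.0703, 0.25]
tool_rot: [0.0, 1.0, 0.0, 0.0]
contact_force: [0.0, -0.2, -0.9]
gripper_width: 0.998
```

```bash
cat >> h.py <<'E'
def clamps(im,p,z=.024):
    hsv=cv2.cvtColor(np.ascontiguousarray(im),cv2.COLOR_RGB2HSV)
    m=((hsv[...,2]<105)&(hsv[...,1]<60)).astype(np.uint8); k=p['fx']/(p['xyz'][2]-z)
    for lo,hi in((0,105),(62,105)):   # all dark / lit (top) only
        mm=m*((hsv[...,2]>=lo)&(hsv[...,2]<hi)); n,l,s,ce=cv2.connectedComponentsWithStats(mm.astype(np.uint8))
        for i in range(1,n):
            if 1e-6*k*k*700<s[i,4]<1e-6*k*k*6000:
                q=cv2.minAreaRect(cv2.findNonZero((l==i).astype(np.uint8))); b=np.array([ray(p,*c,z)[:2] for c in cv2.boxPoints(q)])
                L=[np.hypot(*(b[1]-b[0])),np.hypot(*(b[2]-b[1]))]; d=(b[1]-b[0]) if L[0]>L[1] else b[2]-b[1]
                print(lo,'c',np.round(b.mean(0),4),'sides',np.round(sorted(L),4),'axis',round(np.degrees(np.arctan2(d[1],d[0]))%180,1),'px',np.round(ce[i]))
E
python3 - <<'E'
from h import *
st(); im,p=snap('wrist','w19'); clamps(im,p)
hsv=cv2.cvtColor(np.ascontiguousarray(im),cv2.COLOR_RGB2HSV)
for c in([.485,-.093],[.683,-.117],[.693,-.015]):
  u,v=proj(p,[*c,.024]).astype(int); print(u,v,hsv[max(v-12,0):v+13:6,max(0,u-12):u+13:6,2].tolist())
cv2.imwrite('pics/w19b.png',im[:,:,::-1])
E
```

```text
t 66.2 pos [ 0.5803 -0.0703  0.25  ] yaw_x 0.02 z [ 0. -0. -1.] F [ 0.  -0.2 -0.9] w 0.998 q6 1.32
0 c [0.6851 0.2074] sides [0.0098 0.0757] axis 168.2 px [ 3. 67.]
0 c [ 0.69   -0.0126] sides [0.0308 0.0827] axis 70.7 px [201.  63.]
0 c [ 0.6817 -0.1108] sides [0.0323 0.0785] axis 67.9 px [290.  71.]
0 c [ 0.5127 -0.3814] sides [0.0272 0.0507] axis 12.6 px [502. 215.]
62 c [0.6851 0.2074] sides [0.0098 0.0757] axis 168.2 px [ 3. 67.]
62 c [ 0.69   -0.0126] sides [0.0308 0.0827] axis 70.7 px [201.  63.]
62 c [ 0.6817 -0.1108] sides [0.0323 0.0785] axis 67.9 px [290.  70.]
62 c [0.4483 0.0905] sides [0.0233 0.0956] axis 142.6 px [128. 263.]
62 c [ 0.4488 -0.2288] sides [0.0244 0.0942] axis 39.6 px [377. 262.]
270 234 [[93, 163, 169, 177, 180], [56, 99, 170, 178, 175], [72, 67, 177, 175, 176], [69, 69, 171, 180, 176], [162, 67, 102, 165, 178]]
295 70 [[79, 82, 87, 177, 179], [100, 54, 74, 81, 85], [106, 108, 105, 54, 64], [79, 65, 107, 105, 70], [67, 68, 79, 83, 76]]
203 61 [[79, 83, 105, 178, 182], [106, 53, 78, 81, 85], [108, 107, 108, 95, 57], [82, 82, 109, 105, 107], [95, 69, 79, 83, 83]]
```

Emit:
{"op": "drive_tool", "data": {
  "commands": "85 0.91 -0.48 0.5 0;85 0.91 -0.48 0.5 0;85 0.91 -0.48 0.5 0;85 0.92 -0.48 0.5 0;85 0 0 0.5 -10;85 0 0 0.5 -10;85 0 0 0.5 -10;85 0 0 0.5 -10"
}}

```text
time: 67.25
tool_pos: [0.6899, -0.0128, 0.1293]
tool_rot: [-0.0, 0.939, 0.345, -0.0]
contact_force: [-0.4, -0.4, 0.1]
gripper_width: 1.001
```

Emit:
{"op": "drive_tool", "data": {
  "commands": "85 0 0 0.5 -10;85 0 0 0.5 -10;85 0 0 0 -10;85 0 0 0 0;85 0 0 0 0;85 0 0 0 0;85 0 0 0 0;85 0 0 0 0"
}}

```text
time: 68.25
tool_pos: [0.6899, -0.013, 0.1]
tool_rot: [0.0, 0.819, 0.574, 0.0]
contact_force: [0.9, 1.1, 0.1]
gripper_width: 0.998
```

Run:
```python
from h import *
st(); im,p=snap('wrist','w20'); clamps(im,p)
cv2.imwrite('pics/w20b.png',im[:,:,::-1])
```

```text
t 68.25 pos [ 0.6899 -0.013   0.1   ] yaw_x 70.0 z [ 0.  0. -1.] F [0.9 1.1 0.1] w 0.998 q6 0.22
0 c [ 0.6921 -0.0106] sides [0.0273 0.0811] axis 71.1 px [256. 192.]
62 c [ 0.6921 -0.0106] sides [0.0273 0.0811] axis 71.1 px [258. 187.]
62 c [0.5776 0.0122] sides [0.0712 0.1026] axis 115.3 px [110. 208.]
62 c [ 0.5166 -0.0101] sides [0.0583 0.0708] axis 161.3 px [ 45. 270.]
62 c [ 0.6897 -0.1018] sides [0.0298 0.0576] axis 71.0 px [290. 293.]
```

View pics/w20b.png

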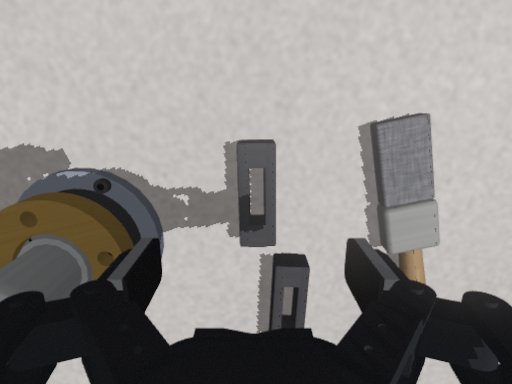

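c3 is at about (257,192), centred between the jaws. The brush, whose left edge is at column 372, is clear of them. Grasping.

Emit:
{"op": "drive_tool", "data": {
  "commands": "60 0.1 0.04 0.8 -1;60 0 0 0.8 0;60 0 0 0.8 0;60 0 0 0.5 0;60 0 0 0 0;0 0 0 0 0;0 0 0 0 0;0 0 0 0 0"
}}

```text
time: 69.3
tool_pos: [0.6934, -0.0108, 0.0148]
tool_rot: [0.001, 0.814, 0.581, 0.001]
contact_force: [0.4, 0.1, 3.5]
gripper_width: 0.31
```

Emit:
{"op": "drive_tool", "data": {
  "commands": "0 0 0 0 0;0 0 0 -0.6 0;0 0 0 -0.9 0;0 0 0 -0.9 0;0 0 0 -0.9 0;0 0 0 -0.9 0;0 0 0 0 0;0 0 0 0 0"
}}

```text
time: 70.3
tool_pos: [0.691, -0.0105, 0.1374]
tool_rot: [-0.001, 0.814, 0.581, -0.001]
contact_force: [-0.7, -0.4, -3.4]
gripper_width: 0.306
```

Run:
```python
from h import *
e=np.array([np.cos(np.radians(-6.95)),np.sin(np.radians(-6.95))]); nn=np.array([-e[1],e[0]]); O=np.array([.4568,.3161])+.0018*nn
for x in(-.05,.05):
  for y in(.027,.087): print(x,y,O+x*e+y*nn)
t=O+.05*e+.027*nn; go(*t,None,-6.95)
```

```text
-0.05 0.027 [0.41065228 0.35073854]
-0.05 0.087 [0.41791247 0.41029767]
0.05 0.027 [0.5099175  0.33863822]
0.05 0.087 [0.51717768 0.39819735]
t 70.3 pos [ 0.691  -0.0105  0.1374] yaw_x 71.02 z [-0.002  0.    -1.   ] F [-0.7 -0.4 -3.4] w 0.306 q6 0.21
shift units [ 9.042 -9.493  0.018] turn 77.97
```

Emit:
{"op": "drive_tool", "data": {
  "commands": "0 0.91 -0.83 0 0;0 0.91 -0.83 0 0;0 0.91 -0.83 0 0;0 0.92 -0.83 0 0;0 0.92 -0.83 0 0;0 0.92 -0.83 0 0;0 0.92 -0.83 0 0;0 0.92 -0.83 0 0"
}}

```text
time: 71.3
tool_pos: [0.5732, 0.2627, 0.1363]
tool_rot: [-0.001, 0.814, 0.581, -0.002]
contact_force: [0.8, 0.6, -3.3]
gripper_width: 0.306
```

Emit:
{"op": "drive_tool", "data": {
  "commands": "0 0.92 -0.82 0 0;0 0.92 -0.82 0 0;0 0.92 -0.82 0 0;0 0.92 -0.82 0 0;0 0 0 0 9.75;0 0 0 0 9.75;0 0 0 0 9.75;0 0 0 0 9.75"
}}

```text
time: 72.3
tool_pos: [0.5167, 0.3978, 0.1361]
tool_rot: [0.001, 0.962, 0.273, -0.002]
contact_force: [-0.3, 0.4, -3.4]
gripper_width: 0.307
```

Emit:
{"op": "drive_tool", "data": {
  "commands": "0 0 0 0 9.75;0 0 0 0 9.75;0 0 0 0 9.75;0 0 0 0 9.75;0 0 0 0 0;0 0 0 0.5 0;0 0 0 0.5 0;0 0 0 0 0"
}}

```text
time: 73.3
tool_pos: [0.5163, 0.3974, 0.1054]
tool_rot: [0.002, 0.998, -0.061, -0.002]
contact_force: [-0.3, 0.5, -3.1]
gripper_width: 0.307
```

```bash
cat >> h.py <<'E'
def cells(im,p,z=.004):
    "green patches; tray coords of bounding extents using nominal tray pose"
    e=np.array([np.cos(np.radians(-6.95)),np.sin(np.radians(-6.95))]); nn=np.array([-e[1],e[0]]); O=np.array([.4568,.3161])+.0018*nn
    n,l,s,ce=cv2.connectedComponentsWithStats(green(im))
    for i in range(1,n):
        if s[i,4]>150:
            W=np.array([ray(p,*q,z)[:2] for q in np.argwhere(l==i)[:,::-1]])-O; a,b=W@e,W@nn
            print('cell A',s[i,4],'x',np.round([a.min(),a.max()],4),'y',np.round([b.min(),b.max()],4),'bbox',s[i,:4])
E
python3 - <<'E'
from h import *
st(); go(.5172,.3982,.018,-6.95); im,p=snap('wrist','w21'); cells(im,p)
E
```

```text
t 73.3 pos [0.5163 0.3974 0.1054] yaw_x -6.94 z [-0.005 -0.003 -1.   ] F [-0.3  0.5 -3.1] w 0.307 q6 2.23
t 73.3 pos [0.5163 0.3974 0.1054] yaw_x -6.94 z [-0.005 -0.003 -1.   ] F [-0.3  0.5 -3.1] w 0.307 q6 2.23
shift units [ 0.041 -0.039  2.915] turn 0.01
cell A 8325 x [-0.0367  0.0908] y [-0.1024 -0.0052] bbox [358 137 136 145]
cell A 4022 x [0.0041 0.0892] y [0.0107 0.0446] bbox [303 139  46 101]
cell A 775 x [0.0701 0.0876] y [0.0718 0.1053] bbox [229 141  43  23]
cell A 2312 x [-0.0756  0.0322] y [-0.1041 -0.0772] bbox [439 208  41 111]
cell A 548 x [0.0032 0.0278] y [0.0784 0.0947] bbox [243 213  20  28]
cell A 280 x [-0.0256 -0.0129] y [0.0782 0.0949] bbox [243 257  20  14]
cell A 275 x [-0.0316 -0.012 ] y [0.0102 0.0295] bbox [318 256  22  21]
cell A 182 x [-0.0955 -0.0733] y [-0.0526 -0.0346] bbox [383 316  18  21]
cell A 177 x [-0.092  -0.0842] y [0.0701 0.1048] bbox [233 326  38   8]
```

Emit:
{"op": "drive_tool", "data": {
  "commands": "0 0.02 -0.035 0 0;0 0 0 0.7 0;0 0 0 0.8 0;0 0 0 0.7 0;0 0 0 0.4 0;0 0 0 0.15 0;0 0 0 0 0;0 0 0 0 0"
}}

```text
time: 74.35
tool_pos: [0.5195, 0.3999, 0.0276]
tool_rot: [-0.001, 0.998, -0.061, 0.001]
contact_force: [0.3, 0.1, -3.1]
gripper_width: 0.305
```

Run:
```python
from h import *
go(.5172,.3982,.018,-6.95)
```

```text
t 74.35 pos [0.5195 0.3999 0.0276] yaw_x -6.98 z [ 0.002  0.001 -1.   ] F [ 0.3  0.1 -3.1] w 0.305 q6 2.24
shift units [-0.071  0.067  0.319] turn -0.03
```

Emit:
{"op": "drive_tool", "data": {
  "commands": "0 -0.06 0.06 0 0;0 0 0 0 0;0 0 0 0 0;0 0 0 0.12 0;0 0 0 0.1 0;0 0 0 0.04 0;0 0 0 0 0;0 0 0 0 0"
}}

```text
time: 75.35
tool_pos: [0.5168, 0.398, 0.0189]
tool_rot: [-0.0, 0.998, -0.061, 0.0]
contact_force: [-1.4, -0.3, -1.1]
gripper_width: 0.309
```

Emit:
{"op": "drive_tool", "data": {
  "commands": "0 0 0 0.02 0;50 0 0 0 0;50 0 0 0 0;50 0 0 0 0;50 0 0 -0.6 0;50 0 0 -0.9 0;50 0 0 -0.9 0;50 0 0 -0.9 0"
}}

```text
time: 76.35
tool_pos: [0.5172, 0.3982, 0.1195]
tool_rot: [-0.001, 0.998, -0.061, 0.001]
contact_force: [0.2, -0.3, 0.1]
gripper_width: 0.586
```

Emit:
{"op": "drive_tool", "data": {
  "commands": "85 0 0 -0.5 0;85 0 0 0 0;85 0 0 0 0;85 0 0 0 0;85 0 0 0 0;85 0 0 0 0;85 0 0 0 0;85 0 0 0 0"
}}

```text
time: 77.35
tool_pos: [0.5168, 0.3979, 0.132]
tool_rot: [-0.0, 0.998, -0.061, 0.0]
contact_force: [-0.0, 0.1, 0.3]
gripper_width: 0.994
```

Run:
```python
from h import *
st(); im,p=snap('wrist','w22'); clamps(im,p,.028); cells(im,p); go(.6817,-.1108,None,71)
e=np.array([np.cos(np.radians(-6.95)),np.sin(np.radians(-6.95))]); nn=np.array([-e[1],e[0]]); O=np.array([.4568,.3161])+.0018*nn
hsv=cv2.cvtColor(np.ascontiguousarray(im),cv2.COLOR_RGB2HSV); u,v=proj(p,[.5172,.3982,.028]).astype(int)
m=((hsv[...,1]<70)&(hsv[...,2]<125)).astype(np.uint8); Y,X=np.mgrid[:384,:512]; m[(abs(X-u)>40)|(abs(Y-v)>75)]=0
W=np.array([ray(p,*q,.028)[:2] for q in np.argwhere(m)[:,::-1]])-O; print('clamp tray coords',np.percentile(W@e,[1,50,99]),np.percentile(W@nn,[1,50,99]))
```

```text
t 77.35 pos [0.5168 0.3979 0.132 ] yaw_x -6.98 z [ 0.  0. -1.] F [-0.   0.1  0.3] w 0.994 q6 2.23
0 c [0.516  0.3988] sides [0.0261 0.082 ] axis 173.8 px [252. 187.]
62 c [0.516  0.3988] sides [0.0261 0.082 ] axis 173.8 px [252. 186.]
cell A 6288 x [-0.0215  0.0906] y [-0.1021 -0.0049] bbox [352 135 120 119]
cell A 3368 x [0.0043 0.0889] y [0.0107 0.0446] bbox [299 137  42  92]
cell A 270 x [0.0032 0.0794] y [0.1028 0.1062] bbox [232 148   5  82]
cell A 414 x [0.026  0.0579] y [0.0825 0.0926] bbox [247 172  12  35]
cell A 2060 x [-0.0711  0.0347] y [-0.104  -0.0757] bbox [425 197  37 102]
cell A 2694 x [-0.096  -0.0121] y [0.0697 0.1055] bbox [234 244  37  76]
cell A 2578 x [-0.096  -0.0121] y [0.0095 0.0438] bbox [297 244  37  76]
cell A 334 x [-0.0947 -0.0575] y [-0.0229 -0.0062] bbox [345 286  17  33]
t 77.4 pos [0.5168 0.3979 0.1321] yaw_x -6.98 z [ 0.  0. -1.] F [ 0.5 -0.9 -0.2] w 0.995 q6 2.23
shift units [ 7.517 16.164  0.   ] turn -77.98
clamp tray coords [0.00864719 0.05220644 0.09367264] [0.07417339 0.08791124 0.10112279]
```

Emit:
{"op": "drive_tool", "data": {
  "commands": "85 0.47 1 0 0;85 0.47 1 0 0;85 0.47 1 0 0;85 0.47 1 0 0;85 0.47 1 0 0;85 0.47 1 0 0;85 0.47 1 0 0;85 0.47 1 0 0"
}}

```text
time: 78.4
tool_pos: [0.5999, 0.1449, 0.1322]
tool_rot: [-0.0, 0.998, -0.061, 0.0]
contact_force: [0.6, 0.4, -0.1]
gripper_width: 0.996
```

Emit:
{"op": "drive_tool", "data": {
  "commands": "85 0.47 1 0 0;85 0.47 1 0 0;85 0.47 1 0 0;85 0.47 1 0 0;85 0.47 1 0 0;85 0.47 1 0 0;85 0.47 1 0 0;85 0.47 1 0 0"
}}

```text
time: 79.4
tool_pos: [0.6827, -0.107, 0.1321]
tool_rot: [-0.0, 0.998, -0.061, 0.0]
contact_force: [0.3, 0.1, -0.6]
gripper_width: 0.995
```

Emit:
{"op": "drive_tool", "data": {
  "commands": "85 0 0 0 -9.8;85 0 0 0 -9.8;85 0 0 0.15 -9.8;85 0 0 0.15 -9.8;85 0 0 0.2 -9.8;85 0 0 0.2 -9.8;85 0 0 0.2 -9.8;85 0 0 0.2 -9.4"
}}

```text
time: 80.4
tool_pos: [0.6824, -0.106, 0.0989]
tool_rot: [0.0, 0.812, 0.583, 0.0]
contact_force: [0.4, -0.1, 0.1]
gripper_width: 0.997
```

Emit:
{"op": "drive_tool", "data": {
  "commands": "85 0 0 0 0;85 0 0 0 0;85 0 0 0 0;85 0 0 0 0;85 0 0 0 0;85 0 0 0 0;85 0 0 0 0;85 0 0 0 0"
}}

```text
time: 81.4
tool_pos: [0.6823, -0.106, 0.099]
tool_rot: [-0.0, 0.814, 0.581, -0.0]
contact_force: [1.1, -0.2, 0.6]
gripper_width: 1.0
```

Run:
```python
from h import *
st(); im,p=snap('wrist','w23'); clamps(im,p); print(proj(p,[.6817,-.1108,.024]))
```

```text
t 81.4 pos [ 0.6823 -0.106   0.099 ] yaw_x 71.02 z [-0.  0. -1.] F [ 1.1 -0.2  0.6] w 1.0 q6 0.07
0 c [ 0.5891 -0.0043] sides [0.0206 0.0844] axis 85.3 px [ 78. 108.]
0 c [ 0.586  -0.0235] sides [0.0482 0.1129] axis 53.0 px [ 88. 162.]
0 c [ 0.6845 -0.1107] sides [0.0274 0.0823] axis 66.5 px [259. 202.]
62 c [ 0.586  -0.0235] sides [0.0482 0.1129] axis 53.0 px [ 88. 161.]
62 c [ 0.6845 -0.1107] sides [0.0274 0.0823] axis 66.5 px [261. 198.]
[255.17539027 206.0771154 ]
```

Emit:
{"op": "drive_tool", "data": {
  "commands": "60 -0.12 0.12 0.6 4.5;60 0 0 0.8 0;60 0 0 0.8 0;60 0 0 0.65 0;60 0 0 0 0;0 0 0 0 0;0 0 0 0 0;0 0 0 0 0"
}}

```text
time: 82.45
tool_pos: [0.6859, -0.1108, 0.0153]
tool_rot: [0.001, 0.836, 0.548, 0.001]
contact_force: [0.4, 0.3, 3.5]
gripper_width: 0.302
```

Emit:
{"op": "drive_tool", "data": {
  "commands": "0 0 0 0 0;0 0 0 -0.6 0;0 0 0 -0.9 0;0 0 0 -0.9 0;0 0 0 -0.9 0;0 0 0 -0.9 0;0 0 0 0 0;0 0 0 0 0"
}}

```text
time: 83.45
tool_pos: [0.6835, -0.1102, 0.1379]
tool_rot: [-0.001, 0.836, 0.548, -0.001]
contact_force: [-0.9, 0.3, -3.8]
gripper_width: 0.305
```

Run:
```python
from h import *
go(.5099,.3387,None,-6.95)
```

```text
t 83.45 pos [ 0.6835 -0.1102  0.1379] yaw_x 66.52 z [-0.003  0.001 -1.   ] F [-0.9  0.3 -3.8] w 0.305 q6 0.14
shift units [ 11.42  -11.27    0.025] turn 73.47
```

Emit:
{"op": "drive_tool", "data": {
  "commands": "0 0.95 -0.94 0 0;0 0.95 -0.94 0 0;0 0.95 -0.94 0 0;0 0.95 -0.94 0 0;0 0.95 -0.94 0 0;0 0.95 -0.94 0 0;0 0.95 -0.94 0 0;0 0.95 -0.94 0 0"
}}

```text
time: 84.45
tool_pos: [0.5665, 0.1893, 0.137]
tool_rot: [-0.001, 0.836, 0.548, -0.002]
contact_force: [-0.0, -0.1, -2.8]
gripper_width: 0.306
```

Emit:
{"op": "drive_tool", "data": {
  "commands": "0 0.95 -0.94 0 0;0 0.95 -0.94 0 0;0 0.95 -0.94 0 0;0 0.95 -0.94 0 0;0 0 0 0 9.2;0 0 0 0 9.2;0 0 0 0 9.2;0 0 0 0 9.2"
}}

```text
time: 85.45
tool_pos: [0.509, 0.3374, 0.1369]
tool_rot: [0.0, 0.967, 0.254, -0.002]
contact_force: [-0.5, 0.0, -2.8]
gripper_width: 0.305
```

Emit:
{"op": "drive_tool", "data": {
  "commands": "0 0 0 0 9.2;0 0 0 0.6 9.2;0 0 0 0.6 9.2;0 0 0 0.6 9.1;0 0 0 0.6 0;0 0 0 0 0;0 0 0 0 0;0 0 0 0 0"
}}

```text
time: 86.45
tool_pos: [0.5112, 0.3384, 0.0687]
tool_rot: [-0.0, 0.998, -0.061, 0.001]
contact_force: [-0.3, -0.3, -2.7]
gripper_width: 0.304
```

Run:
```python
from h import *
go(.5099,.3387,.0195,-6.95)
```

```text
t 86.45 pos [0.5112 0.3384 0.0687] yaw_x -6.94 z [ 0.002  0.001 -1.   ] F [-0.3 -0.3 -2.7] w 0.304 q6 2.16
shift units [-0.046 -0.004  1.638] turn 0.01
```

Emit:
{"op": "drive_tool", "data": {
  "commands": "0 -0.04 0 0.4 0;0 0 0 0.5 0;0 0 0 0.4 0;0 0 0 0.2 0;0 0 0 0 0;0 0 0 0 0;0 0 0 0 0;0 0 0 0 0"
}}

```text
time: 87.45
tool_pos: [0.5096, 0.3383, 0.023]
tool_rot: [-0.0, 0.998, -0.061, 0.0]
contact_force: [-0.6, -0.5, -2.8]
gripper_width: 0.302
```

Run:
```python
from h import *
go(.5099,.3387,.0185,-6.95)
```

```text
t 87.45 pos [0.5096 0.3383 0.023 ] yaw_x -6.98 z [ 0.001  0.    -1.   ] F [-0.6 -0.5 -2.8] w 0.302 q6 2.16
shift units [ 0.009 -0.015  0.152] turn -0.03
```

Emit:
{"op": "drive_tool", "data": {
  "commands": "0 0 0 0.1 0;0 0 0 0.05 0;0 0 0 0 0;50 0 0 0 0;50 0 0 0 0;50 0 0 0 0;50 0 0 -0.9 0;50 0 0 -0.9 0"
}}

```text
time: 88.45
tool_pos: [0.5089, 0.3379, 0.072]
tool_rot: [0.0, 0.998, -0.061, -0.001]
contact_force: [0.6, -0.4, -0.1]
gripper_width: 0.586
```

Emit:
{"op": "drive_tool", "data": {
  "commands": "85 0 0 -0.9 0;85 0 0 -0.9 0;85 0 0 0 0;85 0 0 0 0;85 0 0 0 0;85 0 0 0 0;85 0 0 0 0;85 0 0 0 0"
}}

```text
time: 89.45
tool_pos: [0.5092, 0.3381, 0.1258]
tool_rot: [0.0, 0.998, -0.061, -0.0]
contact_force: [-1.0, -0.2, 0.2]
gripper_width: 0.996
```

Run:
```python
from h import *
st(); im,p=snap('wrist','w24'); clamps(im,p,.028)
# clamp 1 from w11/w6-like side view now
im,p=snap('side','d24'); clamps(im,p,.02)
go(.487,-.095,None,0)
```

```text
t 89.45 pos [0.5092 0.3381 0.1258] yaw_x -6.98 z [-0. -0. -1.] F [-1.  -0.2  0.2] w 0.996 q6 2.16
0 c [0.5154 0.3974] sides [0.0313 0.0824] axis 173.5 px [180. 188.]
0 c [0.5081 0.3392] sides [0.0264 0.0817] axis 175.5 px [252. 189.]
62 c [0.5157 0.399 ] sides [0.0309 0.0822] axis 170.9 px [178. 187.]
62 c [0.5081 0.3392] sides [0.0264 0.0817] axis 175.5 px [252. 188.]
0 c [-0.4461  1.494 ] sides [0.1024 0.3695] axis 103.5 px [6. 9.]
0 c [0.5173 0.4023] sides [0.0425 0.0834] axis 170.8 px [214. 117.]
0 c [0.5033 0.2839] sides [0.0771 0.1493] axis 85.3 px [213. 136.]
0 c [0.6989 0.2477] sides [0.114  0.1737] axis 155.6 px [265. 140.]
0 c [0.5563 0.0353] sides [0.0524 0.0682] axis 75.8 px [240. 189.]
0 c [ 0.7858 -0.1021] sides [0.0549 0.211 ] axis 80.9 px [328. 207.]
0 c [ 0.5014 -0.036 ] sides [0.1224 0.2239] axis 19.8 px [223. 217.]
0 c [ 0.0423 -0.0716] sides [0.0907 0.2083] axis 33.7 px [ 39. 252.]
0 c [ 0.6705 -0.3178] sides [0.06   0.0622] axis 16.2 px [311. 290.]
0 c [ 0.5229 -0.3671] sides [0.0456 0.047 ] axis 36.0 px [254. 323.]
0 c [ 0.4056 -0.3889] sides [0.0374 0.076 ] axis 112.6 px [200. 343.]
62 c [0.8832 0.1971] sides [0.4432 1.629 ] axis 96.1 px [362. 186.]
62 c [0.0728 0.5431] sides [0.5868 0.6311] axis 12.0 px [ 81. 128.]
62 c [0.1754 0.2028] sides [0.1278 0.3999] axis 25.2 px [100. 163.]
62 c [ 0.7858 -0.1021] sides [0.0549 0.211 ] axis 80.9 px [329. 205.]
62 c [ 0.5014 -0.036 ] sides [0.1224 0.2239] axis 19.8 px [231. 215.]
62 c [ 0.0429 -0.0722] sides [0.0894 0.2083] axis 34.5 px [ 42. 251.]
t 89.55 pos [0.5093 0.3382 0.126 ] yaw_x -6.98 z [ 0.  0. -1.] F [0.2 0.  0.9] w 0.995 q6 2.16
shift units [ 1.016 14.422 -0.   ] turn -6.98
```

Emit:
{"op": "drive_tool", "data": {
  "commands": "85 0.03 0.95 -0.4 0;85 0.03 0.95 -0.4 0;85 0.03 0.95 0 0;85 0.03 0.95 0 0;85 0.03 0.95 0 0;85 0.03 0.95 0 0;85 0.03 0.95 0 0;85 0.03 0.95 0 0"
}}

```text
time: 90.55
tool_pos: [0.4886, 0.1101, 0.1502]
tool_rot: [-0.0, 0.998, -0.061, 0.0]
contact_force: [-0.7, -0.2, -0.6]
gripper_width: 1.0
```

Emit:
{"op": "drive_tool", "data": {
  "commands": "85 0.03 0.96 0 0;85 0.03 0.96 0 0;85 0.03 0.96 0 0;85 0.03 0.96 0 0;85 0.03 0.96 0 0;85 0.03 0.96 0 0;85 0.03 0.96 0 -6;85 0 0 0 -6"
}}

```text
time: 91.55
tool_pos: [0.4704, -0.0916, 0.1503]
tool_rot: [0.0, 0.999, 0.044, 0.0]
contact_force: [-0.7, 0.5, 0.4]
gripper_width: 0.995
```

Emit:
{"op": "drive_tool", "data": {
  "commands": "85 0 0 0.4 0;85 0 0 0.4 0;85 0 0 0.4 0;85 0 0 0.3 0;85 0 0 0 0;85 0 0 0 0;85 0 0 0 0;85 0 0 0 0"
}}

```text
time: 92.55
tool_pos: [0.4708, -0.09, 0.1055]
tool_rot: [0.0, 0.999, 0.044, 0.0]
contact_force: [0.2, 0.2, -0.1]
gripper_width: 0.997
```

Run:
```python
from h import *
st(); im,p=snap('wrist','w25'); clamps(im,p)
```

```text
t 92.55 pos [ 0.4708 -0.09    0.1055] yaw_x 5.02 z [ 0.001 -0.    -1.   ] F [ 0.2  0.2 -0.1] w 0.997 q6 1.14
0 c [0.5405 0.0087] sides [0.0454 0.0747] axis 133.5 px [126.  85.]
0 c [ 0.4556 -0.0745] sides [0.0273 0.083 ] axis 6.6 px [232. 210.]
62 c [0.5405 0.0087] sides [0.0454 0.0747] axis 133.5 px [126.  85.]
62 c [ 0.4556 -0.0745] sides [0.0273 0.083 ] axis 6.6 px [232. 209.]
```

Emit:
{"op": "drive_tool", "data": {
  "commands": "60 -0.46 -0.56 0.3 -1.6;60 0 0 0.7 0;60 0 0 0.8 0;60 0 0 0.8 0;60 0 0 0.45 0;60 0 0 0 0;0 0 0 0 0;0 0 0 0 0"
}}

```text
time: 93.6
tool_pos: [0.4564, -0.0748, 0.0151]
tool_rot: [0.001, 0.998, 0.058, 0.001]
contact_force: [4.6, -1.1, -2.2]
gripper_width: 0.303
```

Emit:
{"op": "drive_tool", "data": {
  "commands": "0 0 0 0 0;0 0 0 0 0;0 0 0 0 0;0 0 0 -0.6 0;0 0 0 -0.9 0;0 0 0 -0.9 0;0 0 0 -0.9 0;0 0 0 -0.9 0"
}}

```text
time: 94.6
tool_pos: [0.4545, -0.0741, 0.1395]
tool_rot: [-0.0, 0.998, 0.058, -0.001]
contact_force: [-0.2, -0.3, -2.9]
gripper_width: 0.304
```

Run:
```python
from h import *
go(.4107,.3507,None,-6.95)
```

```text
t 94.6 pos [ 0.4545 -0.0741  0.1395] yaw_x 6.62 z [-0.001  0.001 -1.   ] F [-0.2 -0.3 -2.9] w 0.304 q6 1.13
shift units [ 1.8200e-01 -1.4234e+01  9.0000e-03] turn 13.57
```

Emit:
{"op": "drive_tool", "data": {
  "commands": "0 0.01 -0.95 0 0;0 0.01 -0.95 0 0;0 0.01 -0.95 0 0;0 0.01 -0.95 0 0;0 0.01 -0.95 0 0;0 0.01 -0.95 0 0;0 0.01 -0.95 0 0;0 0.01 -0.95 0 0"
}}

```text
time: 95.6
tool_pos: [0.4304, 0.1532, 0.1386]
tool_rot: [0.0, 0.998, 0.058, -0.001]
contact_force: [0.5, -0.1, -3.4]
gripper_width: 0.305
```

Emit:
{"op": "drive_tool", "data": {
  "commands": "0 0.01 -0.95 0 0;0 0.01 -0.95 0 0;0 0.01 -0.95 0 0;0 0.01 -0.95 0 0;0 0.01 -0.95 0 0;0 0.01 -0.95 0 0;0 0.01 -0.93 0 6.8;0 0 0 0 6.8"
}}

```text
time: 96.6
tool_pos: [0.4095, 0.3514, 0.1385]
tool_rot: [0.0, 0.998, -0.062, -0.001]
contact_force: [-0.7, -0.3, -3.3]
gripper_width: 0.306
```

Emit:
{"op": "drive_tool", "data": {
  "commands": "0 0 0 0.6 0;0 0 0 0.6 0;0 0 0 0.6 0;0 0 0 0.6 0;0 0 0 0 0;0 0 0 0 0;0 0 0 0 0;0 0 0 0 0"
}}

```text
time: 97.6
tool_pos: [0.411, 0.3505, 0.0684]
tool_rot: [-0.0, 0.998, -0.061, 0.001]
contact_force: [0.4, 0.8, -3.3]
gripper_width: 0.307
```

Run:
```python
from h import *
go(.4107,.3507,.0185,-6.95)
im,p=snap('wrist','w26'); clamps(im,p,.028); cells(im,p)
```

```text
t 97.6 pos [0.411  0.3505 0.0684] yaw_x -6.98 z [ 0.001  0.001 -1.   ] F [ 0.4  0.8 -3.3] w 0.307 q6 2.26
shift units [-0.013 -0.002  1.664] turn -0.03
0 c [0.5059 0.3979] sides [0.0318 0.0636] axis 173.1 px [149.  60.]
0 c [0.4983 0.3406] sides [0.0267 0.0632] axis 174.3 px [253.  63.]
62 c [0.5061 0.3999] sides [0.0269 0.0638] axis 173.7 px [145.  66.]
62 c [0.4983 0.3406] sides [0.0267 0.0632] axis 174.3 px [253.  67.]
62 c [0.4    0.3537] sides [0.0381 0.0881] axis 167.5 px [252. 215.]
cell A 17607 x [-0.0955  0.0767] y [-0.1042 -0.0031] bbox [297   0 167 263]
cell A 5662 x [0.0401 0.0767] y [-0.0912 -0.0264] bbox [343   0 111  67]
cell A 551 x [0.004  0.0757] y [0.0397 0.0461] bbox [222   2  13 124]
cell A 521 x [0.0271 0.0688] y [0.0888 0.0936] bbox [144  15  13  74]
cell A 923 x [0.0265 0.0584] y [0.0215 0.0328] bbox [244  34  19  56]
cell A 5497 x [-0.0965 -0.0091] y [0.0718 0.1059] bbox [137 145  56 119]
cell A 832 x [-0.0212 -0.0097] y [0.0103 0.0455] bbox [226 146  53  18]
cell A 1000 x [-0.0956 -0.0571] y [0.0206 0.0347] bbox [243 213  20  50]
```

Emit:
{"op": "drive_tool", "data": {
  "commands": "0 -0.03 0 0.4 0;0 0 0 0.5 0;0 0 0 0.4 0;0 0 0 0.2 0;0 0 0 0 0;0 0 0 0 0;0 0 0 0 0;0 0 0 0 0"
}}

```text
time: 98.65
tool_pos: [0.4099, 0.3505, 0.023]
tool_rot: [-0.0, 0.998, -0.061, 0.0]
contact_force: [0.1, 0.4, -2.6]
gripper_width: 0.308
```

Emit:
{"op": "drive_tool", "data": {
  "commands": "0 0 0 0.1 0;0 0 0 0.05 0;0 0 0 0 0;50 0 0 0 0;50 0 0 0 0;50 0 0 0 0;50 0 0 -0.9 0;50 0 0 -0.9 0"
}}

```text
time: 99.65
tool_pos: [0.4093, 0.35, 0.0721]
tool_rot: [0.0, 0.998, -0.061, -0.0]
contact_force: [0.4, -0.3, 0.6]
gripper_width: 0.585
```

Emit:
{"op": "drive_tool", "data": {
  "commands": "85 0 0 -0.9 0;85 0 0 -0.9 0;85 0 0 -0.9 0;85 0 0 -0.9 0;85 0 0 -0.9 0;85 0 0 0 0;85 0 0 0 0;85 0 0 0 0"
}}

```text
time: 100.65
tool_pos: [0.4088, 0.3498, 0.205]
tool_rot: [0.001, 0.998, -0.061, -0.001]
contact_force: [0.6, 0.0, 0.4]
gripper_width: 0.998
```

Run:
```python
from h import *
st(); im,p=snap('wrist','w27'); clamps(im,p,.028); 
hsv=cv2.cvtColor(np.ascontiguousarray(im),cv2.COLOR_RGB2HSV); u,v=proj(p,[.4185,.269,.034]).astype(int); print(u,v)
b=spanner(im,p,u,v,.034)
i2,p2=snap('side','d27'); i3,p3=snap('scene','s27')
# red marks on holder: angle on ring face / flange
for im,p in((i2,p2),(i3,p3)):
  hsv=cv2.cvtColor(np.ascontiguousarray(im),cv2.COLOR_RGB2HSV)
  r=np.argwhere(((hsv[...,0]<8)|(hsv[...,0]>172))&(hsv[...,1]>140)&(hsv[...,2]>60))[:,::-1]
  c=proj(p,[.549,-.0045,.05]); r=r[np.hypot(*(r-c).T)<32]
  a=np.radians(-51); print('red px',r.tolist(),'pred mark/pointer',np.round(proj(p,[.549+.045*np.cos(a),-.0045+.045*np.sin(a),.056])),np.round(proj(p,[.549+.055*np.cos(a),-.0045+.055*np.sin(a),.014])))
  # punches: bright aluminium at home? copper in stand?
  for nm,X in(('dome top',[.549,-.0045,.10]),('copper',[.593,-.3755,.078]),('slim',[.521,-.377,.08]),('hole0',[.449,-.378,.042])):
    u,v=proj(p,X).astype(int); print(nm,(u,v),hsv[v-2:v+3:2,u-2:u+3:2].reshape(-1,3).mean(0).round())
```

```text
t 100.65 pos [0.4088 0.3498 0.205 ] yaw_x -6.98 z [-0.003 -0.002 -1.   ] F [0.6 0.  0.4] w 0.998 q6 2.26
0 c [0.5148 0.3987] sides [0.0317 0.0816] axis 172.7 px [190.  66.]
0 c [0.5072 0.3403] sides [0.027  0.0803] axis 173.6 px [251.  66.]
0 c [0.4076 0.3516] sides [0.0254 0.0805] axis 173.6 px [252. 169.]
62 c [0.5149 0.4001] sides [0.0316 0.0812] axis 170.7 px [189.  65.]
62 c [0.5072 0.3403] sides [0.027  0.0803] axis 173.6 px [251.  67.]
62 c [0.4076 0.3516] sides [0.0254 0.0805] axis 173.6 px [252. 169.]
330 151
grip c(top plane) [0.4182 0.2718] sides [0.0887 0.025 ]
axis -7.35
red px [] pred mark/pointer [252. 198.] [255. 210.]
dome top (np.int64(239), np.int64(179)) [ 93.   4. 124.]
copper (np.int64(288), np.int64(310)) [  9. 166.  99.]
slim (np.int64(253), np.int64(316)) [119.  19.  34.]
hole0 (np.int64(219), np.int64(330)) [11. 63. 65.]
red px [[253, 183]] pred mark/pointer [253. 183.] [251. 193.]
dome top (np.int64(263), np.int64(167)) [ 75.  13. 153.]
copper (np.int64(151), np.int64(183)) [ 10. 141. 112.]
slim (np.int64(154), np.int64(167)) [37. 52. 61.]
hole0 (np.int64(160), np.int64(161)) [ 13. 113.  68.]
```

```bash
python3 -c "
from h import *
print(manip.job_done()); st()"
```

```text
the job is handed in; nothing more can be done
None
the job is handed in; nothing more can be done
```

I changed the die over in the order asked, cleared the tools into the tray, and handed the job in at about 101 s of the 210 s allowed. No verdict was reported.

**Ring:** With both prongs in, I turned it anticlockwise until it hit the stop. I later turned it clockwise until it hit the other stop. The red marks met in both camera views after locking.

**Punches:** The copper punch went into the stand's empty hole. The domed punch went into the holder and met the seat at the height expected for fully home. It looked upright afterwards.

**Tray:** The spanner lies prongs down in the long compartment. Three clamps were present, and each lies flat in its own short compartment. One had been knocked a few centimetres from where I first saw it, so I measured it again before grasping.

**Checks that were weaker or disagreed:**
- **Red marks:** My last colour check found the red mark in only one of the two views (one pixel). I relied on the earlier picture, where both views showed the marks meeting.
- **Spanner height:** It touched down about 2 mm higher than I predicted. Its measured outline was still inside the compartment.
- **Clamps:** I checked the last two placings by measurement only, because I had used all 16 picture views.
- **Bystanders:** I saw no contact with the slim punch, bottle, brush or plates. I did not measure them again at the end.

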